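# Swing a plate home on a drilling jig with a push stick

## Robot

A 6-joint arm with a two-finger parallel gripper is mounted at the origin on the work surface. World frame = base frame: x ahead of the robot, y to its left, z up, the work surface at z = 0. Lengths are in mm, angles in rad, forces in N, time in s.
With the tool pointing down it reaches from about 350 to 975 mm from the base axis. Payload 7.1 kg.
Tool frame: the origin (TCP) lies midway between the tips of the shut fingers; the grasp point (between the pads) lies 19 mm behind it (arm.hold_point_z is the distance from the TCP to the grasp point, in mm); z points along the fingers, y is the line along which they close (so a half turn about z gives the same grasp; the last joint's range is limited). The gripper opens to 88 mm and grips with 3 to 60 N. Pads are 20 mm wide; open, the fingers measure 115 mm over their backs; the gripper's body (75 mm by 178 mm) begins 61 mm behind the grasp point.
Start: joints at [1.322, 0.423, 1.63, -0, 1.089, -0.019], TCP at [142.333, 608.561, 222.675] pointing down, gripper open.
Joint ranges: [-3, 3], [-0.9, 2.11], [0.09, 2.58], [-1.31, 4.45], [0.11, 2.69], [-2.54, 2.54]. Speed limits (rad/s): [2.39, 2.39, 3.01, 3.14, 3.14, 3.14].

## Interface

Orientations are given as a unit quaternion [x, y, z, w].
In Python, from workcell import arm gives the robot as it stands. The module is installed in compiled form; this text tells all that it offers.
- The arm moves only by the tool carry_out, never from a script. Its argument "commands" is a list of rows, each an object of numbers: "dx", "dy", "dz": the shift along the tool's x, y, z each as a share of 500 mm, from -1 to 1; "rx", "ry", "rz": the turn, a rotation vector about the tool's x, y, z each as a share of 45 degrees, from -1 to 1. In form: [{"dx": .., "dy": .., "dz": .., "rx": .., "ry": .., "rz": ..}, ...]. A call has 1 to 12 rows; each row shifts and turns the commanded pose from where the row before left it, along the tool's axes as they then stand; what a row does not reach is not made up. A row lasts 1/10 s, in which the tool goes at most 50 mm and 8.59 degrees, less where a joint would pass 70% of its speed; a pose out of reach is approached as far as the arm can. A call with a number of a shift or a turn outside -1 to 1 is refused whole. A call with a gripper value outside its range is refused whole. "hand" is the opening, from -1 (shut) to 1 (fully open), set as the call begins (left out, the last holds). The fingers move at their own pace and stop on an object; "grip_force" is the grip in N (left out, the last holds). Time passes only in rows, so rows that do not move let the fingers close. It gives the time, the measured TCP pose, the force, the opening and the grip force at its end, in the units of the state.
- arm.observe(): the state, without advancing time (a new reading comes with each control period).
- arm.camera(name): name is "side" or "top"; returns the picture (400x640x3 uint8, red, green, blue); there is no depth.
- arm.camera_info(name): a dict with "fx", "fy", "cx", "cy" (pixels), "k1" (the pictures are not rectified: a ray, as slopes to the right and down, at radius r is drawn at 1 + k1 r^2 times it, then the intrinsics apply), "rvec" (rotation vector, rad) and "tvec" (3), from world to camera coordinates, as OpenCV has them. Camera axes: x right, y down, z forward; pixel columns grow to the right and rows downward; lengths in mm; the calibration is good to about 2 mm. A picture is of the moment at which its call begins. camera_info takes no time and is no camera call.
- arm.close_job(): hands the job in; it is judged then, once.
The state is a dict: "clock": time; "joints": joint angles; "qvel": joint speeds; "joint_efforts": joint torques, N m; "position": TCP position; "tcp_rot": TCP orientation; "wrist_force": force on the tool from outside, world axes, zero at the start; "moment": the same for the moment, N m; "grip_width": finger opening in mm; "finger_force": force on a finger pad.
Only numpy, scipy, OpenCV 4.12 (cv2) and the standard library are available. Lean on these libraries where they do the work, as an engineer would, in place of code of your own. Each camera call takes 0.05 s, during which the arm holds its last target. There are 200 camera calls.

## Task

Take the wooden push stick out of its holder and use it to swing the aluminium plate round on its peg until the plate's long edge lies flush along the fence strip with the slotted corner still on the peg. Touch the cleaned plate with nothing but the stick and keep clear of the drill-guide bar above it; then stand the stick back in its holder, nose down on the floor of the holder, and leave everything else on the bench where it is.

Things in the scene. Friction and masses are not known exactly. Their poses are not given: they have to be found in the camera images.
- jig: fixed jig board of light wood, 270 (x) x 330 (y) x 18 thick mm. Origin: underside centre; x points to the robot's left (give or take 15 degrees), y towards the robot, z up. A dark steel fence strip stands 12 mm above it: its face towards the board's middle is at x = 75 mm, y -15 to 75 mm in this frame
- peg (a point): upright steel peg on the jig board, diameter 13, 22 mm high; this point is on its axis at the board's top (60, -60, 18 mm in the jig frame)
- guide_bar: fixed aluminium drill-guide bar over the jig. Origin: on the board's top, midway between its posts (-40, 10, 18 mm in jig frame), axes as the jig. Bar x -15 to 15, y -140 to 140, z 70 to 85 mm (bushes on top to 90); posts diameter 16 at y = -130, 130. The plate slides under it. Home, the pushed edge is at x = 15 under the bar, so the stick must lean back 30 to 40 degrees (top to -x)
- plate: loose aluminium plate 100 x 160 x 10 mm, 0.3-0.5 kg, flat on the jig. Origin: underside, in the slot, on the peg's axis. Own frame: x -85 to 15, y -20 to 140 mm. Slot x -8 to 8, open at y = -20, ends at y = 8: 1.5 mm clearance round the peg; the plate can slip off the peg only towards its +y. Starts 0.4 to 0.95 rad anticlockwise of home; home: yaw = jig yaw, edge x = 15 on the fence
- push_corner (a point): plate corner diagonally across from the slot, half way up (-85, 140, 5 mm in the plate frame). Pushing the long edge x = -85 near this corner, towards the plate's +x, turns the plate clockwise (from above) towards home while the slotted corner bears on the peg
- holder: fixed upright open square holder of dark sheet steel, 64 x 64 mm outside, walls and floor 3 mm, 100 mm high. Origin: centre of its underside, z up. Its +x points to the robot's left, give or take 30 degrees. It stands left or right of the jig; a paint tin stands on the other side
- stick: loose wooden push stick, 200 mm long, 14 x 14 mm square, lowest 20 mm round with a ball nose of radius 7, 50 g, black band near the top. Origin: nose tip; z along the stick to its top; x, y square to its faces. Starts leaning 26 degrees in the holder: nose on the floor at the holder's +x wall, shaft on its -x rim, about 90 mm standing out; its y axis is level
- stick_tip (a point): tip of the push stick's ball nose
- stick_top (a point): centre of the push stick's top end
- tin: bystander: paint tin, upright, diameter 72, 100 high (sizes in mm); to be left alone
- jar: bystander: small amber jar, upright, diameter 56, 75 high (sizes in mm); to be left alone
- spray: bystander: white bottle, upright, diameter 54, 170 high (sizes in mm); to be left alone
- gauge_block: bystander: steel gauge block 40 x 28 x 30 high, standing on the jig board at its corner nearest the robot on the right (sizes in mm); to be left alone
- wrench: bystander: spanner lying on the bench on the right (sizes in mm); to be left alone
- screwdriver: bystander: screwdriver lying on the bench on the left (sizes in mm); to be left alone
- offcut: bystander: wood offcut 90 x 40 x 19 high lying on the bench to the right of the jig (sizes in mm); to be left alone

How it is judged:
By the outcome, as a careful person would: the job done as asked, in the order asked, and still so for the second after the job is handed in, with the robot touching nothing.
It also fails if it takes over 54 s, if anything falls off the work surface, if the arm or the gripper's body presses on something with over 40 N, if the wrist force passes 120 N, or if a joint passes its speed limit or range.

## Working session

There is one attempt and no reset: what is moved stays moved. The work goes in short steps, Python scripts to look and compute and a tool call to move; the robot and the scene stay as the last step left them, time stands still between calls to the robot, and variables do not carry over. Pictures are saved under pics/ and viewed, at most 10 in all, crops included, and the job is handed in when it is done.

Besides the shell and the picture viewer there is one more tool, called after "Emit:" by a JSON object that holds its "api" and its "payload", one argument or row to a line. carry_out: Moves the arm, as the interface text tells. Its arguments: {"type":"object","properties":{"commands":{"type":"array","items":{"type":"object","properties":{"dx":{"type":"number","minimum":-1,"maximum":1},"dy":{"type":"number","minimum":-1,"maximum":1},"dz":{"type":"number","minimum":-1,"maximum":1},"rx":{"type":"number","minimum":-1,"maximum":1},"ry":{"type":"number","minimum":-1,"maximum":1},"rz":{"type":"number","minimum":-1,"maximum":1}}}},"hand":{"type":"number"},"grip_force":{"type":"number"}},"required":["commands"]}

```bash
mkdir -p pics; cat > h.py <<'E'
import numpy as np, cv2
from scipy.spatial.transform import Rotation as R
from workcell import arm
def cam(n):
    i=arm.camera_info(n); K=np.array([[i['fx'],0,i['cx']],[0,i['fy'],i['cy']],[0,0,1.]])
    d=np.array([i['k1'],0,0,0,0.]); rv=np.array(i['rvec'],float); t=np.array(i['tvec'],float)
    return K,d,rv,t
def ray(n,uv):
    K,d,rv,t=cam(n); p=cv2.undistortPoints(np.array(uv,float).reshape(-1,1,2),K,d).reshape(-1,2)
    Rm=cv2.Rodrigues(rv)[0]; D=np.c_[p,np.ones(len(p))]@Rm; return -Rm.T@t, D/np.linalg.norm(D,axis=1)[:,None]
def onz(n,uv,z):
    c,D=ray(n,uv); return c+D*((z-c[2])/D[:,2])[:,None]
def proj(n,P):
    K,d,rv,t=cam(n); return cv2.projectPoints(np.array(P,float).reshape(-1,1,3),rv,t,K,d)[0].reshape(-1,2)
def tri(uv1,uv2):
    a,D=ray('top',uv1);b,E=ray('side',uv2);d,e=D[0],E[0]
    s=np.linalg.lstsq(np.c_[d,-e],b-a,rcond=None)[0];p,q=a+s[0]*d,b+s[1]*e
    return (p+q)/2,np.linalg.norm(p-q)
def snap(n,f):
    im=arm.camera(n); cv2.imwrite(f,cv2.cvtColor(im,cv2.COLOR_RGB2BGR)); return im
E
python3 - <<'E'
from h import *
for n in('top','side'):
    snap(n,f'pics/{n}0.png'); c,_=ray(n,[[320,200]]); print(n,c, onz(n,[[320,200]],0), arm.camera_info(n))
print(arm.observe())
E
```

```text
top [ 4.56409742e+02 -1.81582519e-01  1.37576756e+03] [[549.86122526   7.70941154   0.        ]] {'fx': 451.99691755100616, 'fy': 451.99691755100616, 'cx': 322.5877613042844, 'cy': 202.29262407740498, 'k1': -0.012456963312410937, 'rvec': array([ 2.21353863, -2.16590459,  0.06973332]), 'tvec': array([ -12.12138859,  541.81841596, 1344.37053493])}
side [ 339.34728931 -874.34461973  747.54340835] [[5.73472292e+02 1.95122285e+02 1.13686838e-13]] {'fx': 434.029271639261, 'fy': 434.029271639261, 'cx': 322.0090201546423, 'cy': 199.20551985207462, 'k1': -0.11282074612912961, 'rvec': array([ 2.15753245, -0.23987224,  0.12657657]), 'tvec': array([-522.79220444,  180.39477841, 1064.23788651])}
{'clock': 0.1, 'joints': array([ 1.32196405e+00,  4.23718838e-01,  1.63062258e+00,  1.50861357e-05,
        1.08860823e+00, -1.89825823e-02]), 'qvel': array([ 2.41489638e-04, -9.52497341e-04, -3.22259294e-03,  8.95888168e-05,
       -2.79079313e-04, -1.03264481e-03]), 'joint_efforts': array([-1.85321028e-04, -5.45609200e+01, -2.74324250e+01,  6.46071509e-02,
        1.87843147e-02, -7.62971604e-05]), 'position': array([142.22910268, 608.07747343, 222.00435859]), 'tcp_rot': array([ 1.14675484e-01,  9.93402775e-01, -6.71530853e-04, -9.72053258e-05]), 'wrist_force': array([-0.9684721 ,  0.23338857,  0.11041212]), 'moment': array([ 0.0085421 , -0.00540491, -0.00148489]), 'finger_force': 0.0, 'grip_width': 87.88117941260471}
```

View pics/top0.png

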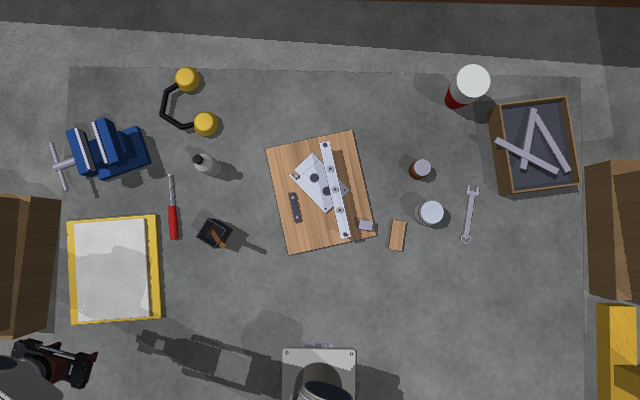

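View pics/side0.png

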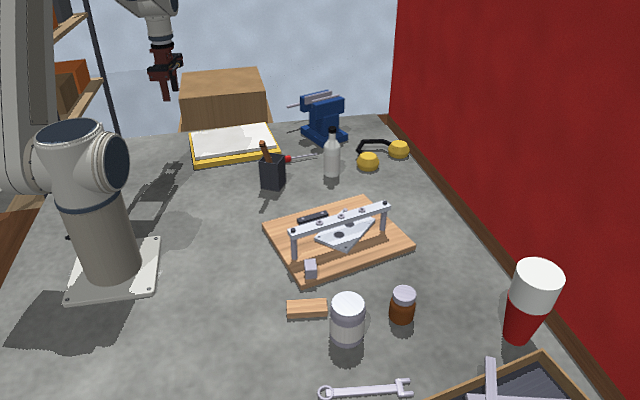

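```bash
python3 - <<'E'
from h import *
t=cv2.imread('pics/top0.png'); s=cv2.imread('pics/side0.png')
z=lambda im,x,y,w,h,k:cv2.resize(im[y:y+h,x:x+w],None,fx=k,fy=k,interpolation=cv2.INTER_CUBIC)
a=z(t,258,124,130,140,4) # 520x560
b=z(t,190,210,56,40,5); c=z(s,250,132,44,64,5)
o=np.zeros((560,800,3),np.uint8); o[:560,:520]=a; o[:200,520:800]=b; o[210:530,530:750]=c
cv2.imwrite('pics/crop1.png',o)
cor=np.array([[266,149],[352,130],[377,235],[289,254]])
P=onz('top',cor,18);print(P, [np.linalg.norm(P[i]-P[(i+1)%4]) for i in range(4)])
E
```

```text
[[ 700.06779054  174.76855957   18.        ]
 [ 764.13593027  -84.99961711   18.        ]
 [ 447.23769604 -165.5274916    18.        ]
 [ 384.89718704   96.66657371   18.        ]] [np.float64(267.55229796159045), np.float64(326.96976836646144), np.float64(269.5033709320769), np.float64(324.7036025447976)]
```

View pics/crop1.png

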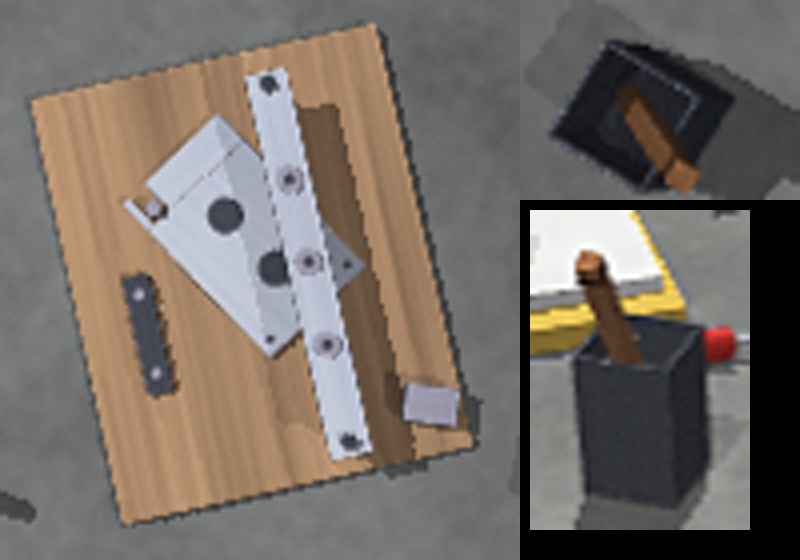

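The crop shows the plate's corners at top px ≈(289,175), (312.5,153), (349,189.5) and (326,213). The fence is at (295,207). The holder rim corners are ≈(208,218), (225,229), (214,248) and (197,237), and the stick top is ≈(222.6,245.6) in top and ≈(262,142) in side.

```bash
cat >> h.py <<'E'
def Rz(a): return R.from_euler('z',a)
E
python3 - <<'E'
from h import *
im=cv2.imread('pics/top0.png'); hsv=cv2.cvtColor(im,cv2.COLOR_BGR2HSV)
m=cv2.inRange(hsv,(5,50,60),(25,255,255)); m[:120]=0;m[262:]=0;m[:,:255]=0;m[:,384:]=0
m=cv2.morphologyEx(m,cv2.MORPH_OPEN,np.ones((3,3)))
c=max(cv2.findContours(m,0,cv2.CHAIN_APPROX_NONE)[0],key=cv2.contourArea)
h=cv2.convexHull(c).reshape(-1,2)
r=cv2.minAreaRect(onz('top',h,18)[:,:2].astype(np.float32)); print('jig',r); print(cv2.boxPoints(r))
P=onz('top',[[288.75,174.75],[312.5,152.75],[348.75,189.5],[326.25,213.25]],28);print('plate',P,[np.linalg.norm(P[i]-P[(i+1)%4]) for i in range(4)])
e=P[3]-P[0]; e2=P[2]-P[1]; print('plate yaw',np.arctan2(-e[0],e[1]),np.arctan2(-e2[0],e2[1]))
F=onz('top',[[258+123/4,124+278/4],[258+145/4,124+272/4],[258+176/4,124+388/4],[258+150/4,124+396/4]],30);print('fence',F)
H=onz('top',[[208,218],[225,229.4],[214,248],[196.6,236.6]],100);print('holder',H,H.mean(0),[np.linalg.norm(H[i]-H[(i+1)%4]) for i in range(4)])
d=(H[1]-H[0]+H[2]-H[3])/2; print('-x dir yaw',np.degrees(np.arctan2(d[1],d[0])))
print('top',tri([[222.6,245.6]],[[262,142.4]]))
# stick brown mask ends
for n,(x0,y0,x1,y1) in dict(top=(195,212,240,256),side=(250,132,290,180)).items():
    g=cv2.imread(f'pics/{n}0.png')[y0:y1,x0:x1]; q=cv2.cvtColor(g,cv2.COLOR_BGR2HSV)
    mm=cv2.inRange(q,(3,90,40),(20,255,255)); ys,xs=np.nonzero(mm); p=np.c_[xs+x0,ys+y0].astype(float)
    vx=cv2.minAreaRect(p.astype(np.float32)); print(n,len(p),vx,cv2.boxPoints(vx).tolist())
E
```

```text
jig ((574.7089233398438, 7.668060302734375), (330.1594543457031, 270.1997375488281), 13.835025787353516)
[[ 382.11243   99.37341]
 [ 446.7245  -162.98737]
 [ 767.3054   -84.03729]
 [ 702.69336  178.32349]]
plate [[621.80254201 102.92743578  28.        ]
 [689.92801931  33.25479414  28.        ]
 [581.33204415 -77.79642306  28.        ]
 [508.75700061 -11.96582044  28.        ]] [np.float64(97.44412578286196), np.float64(155.32372215111815), np.float64(97.98369856755852), np.float64(161.18236490324483)]
plate yaw 2.364300500972071 2.3673721417639273
fence [[565.24295267 101.2826904   30.        ]
 [570.0951029   84.97421407  30.        ]
 [484.04272042  59.70112603  30.        ]
 [477.67731835  78.88584732  30.        ]]
holder [[485.25757584 322.13604581 100.        ]
 [454.20535393 272.9835728  100.        ]
 [401.34178018 302.11308937 100.        ]
 [432.20420105 352.32481016 100.        ]] [443.25222775 312.38937954 100.        ] [np.float64(58.13953980363101), np.float64(60.35798343701001), np.float64(58.938153396456286), np.float64(61.04115062280806)]
-x dir yaw -121.92737152299539
top (array([414.27168628, 260.00664763, 181.85454145]), np.float64(5.234514567571144))
top 143 ((217.0, 237.5), (24.06325912475586, 6.626114845275879), 54.46232223510742) [[207.31080627441406, 229.6351318359375], [212.7027130126953, 225.78378295898438], [226.68919372558594, 245.3648681640625], [221.2972869873047, 249.21621704101562]]
side 129 ((265.0689697265625, 151.17242431640625), (24.511783599853516, 6.685032367706299), 68.19859313964844) [[257.4137878417969, 141.0345001220703], [263.6206970214844, 138.55174255371094], [272.7241516113281, 161.3103485107422], [266.5172424316406, 163.79310607910156]]
```

```bash
cat >> h.py <<'E'
def rot(z,y):
    z=np.array(z,float);z/=np.linalg.norm(z);y=np.array(y,float);y-=z*(y@z);y/=np.linalg.norm(y)
    return R.from_matrix(np.c_[np.cross(y,z),y,z])
def plan(p,Rt,n,frm=None):
    "n equal rows from the measured (or given) pose to p,Rt"
    if frm is None: o=arm.observe(); p0,R0=np.array(o['position']),R.from_quat(o['tcp_rot'])
    else: p0,R0=frm
    r=(R0.inv()*Rt).as_rotvec()/n; d=R0.inv().apply(np.array(p)-p0)
    A=sum(R.from_rotvec(r*k).as_matrix() for k in range(n)); t=np.linalg.solve(A,d)
    print(n,'rows',dict(zip(('dx','dy','dz'),(t/500).round(4))),dict(zip(('rx','ry','rz'),(r/np.radians(45)).round(4))),'max mm/deg %.0f %.1f'%(np.linalg.norm(t),np.degrees(np.linalg.norm(r))))
Hc=np.array([443.5,312.4,0]);Hx=np.array([np.cos(np.radians(58.1)),np.sin(np.radians(58.1)),0]);Hy=np.array([-Hx[1],Hx[0],0])
a=np.radians(26);u0=-np.sin(a)*Hx+np.cos(a)*np.array([0,0,1.]);tip0=Hc+22*Hx+[0,0,10]-7*u0
Jc=np.array([574.7,7.7,0]);ja=np.radians(103.83);Jx=np.array([np.cos(ja),np.sin(ja),0]);Jy=np.array([-Jx[1],Jx[0],0])
def J(x,y,z): return Jc+x*Jx+y*Jy+[0,0,z]
Rg=rot(-u0,-Hy)
E
python3 - <<'E'
from h import *
print(tip0+200*u0, tip0+139*u0, Rg.as_matrix())
plan(tip0+260*u0,Rg,12)
E
```

```text
[410.41678444 259.24959151 183.46725094] [424.54756368 281.95163774 128.64081411] [[ 4.74957229e-01  8.48971688e-01  2.31652119e-01]
 [ 7.63050698e-01 -5.28438335e-01  3.72164692e-01]
 [ 4.38371147e-01  2.77555756e-17 -8.98794046e-01]]
12 rows {'dx': np.float64(-0.085), 'dy': np.float64(0.0115), 'dz': np.float64(-0.0197)} {'rx': np.float64(-0.0457), 'ry': np.float64(0.0328), 'rz': np.float64(0.1974)} max mm/deg 44 9.2
```

```bash
python3 - <<'E'
from h import *
plan(tip0+260*u0,Rg,20)
E
```

```text
20 rows {'dx': np.float64(-0.0508), 'dy': np.float64(0.0086), 'dz': np.float64(-0.012)} {'rx': np.float64(-0.0274), 'ry': np.float64(0.0197), 'rz': np.float64(0.1184)} max mm/deg 26 5.5
```

Emit:
{"api": "carry_out", "payload": {
  "commands": [
    {"dx": -0.0508, "dy": 0.0086, "dz": -0.012, "rx": -0.0274, "ry": 0.0197, "rz": 0.1184},
    {"dx": -0.0508, "dy": 0.0086, "dz": -0.012, "rx": -0.0274, "ry": 0.0197, "rz": 0.1184},
    {"dx": -0.0508, "dy": 0.0086, "dz": -0.012, "rx": -0.0274, "ry": 0.0197, "rz": 0.1184},
    {"dx": -0.0508, "dy": 0.0086, "dz": -0.012, "rx": -0.0274, "ry": 0.0197, "rz": 0.1184},
    {"dx": -0.0508, "dy": 0.0086, "dz": -0.012, "rx": -0.0274, "ry": 0.0197, "rz": 0.1184},
    {"dx": -0.0508, "dy": 0.0086, "dz": -0.012, "rx": -0.0274, "ry": 0.0197, "rz": 0.1184},
    {"dx": -0.0508, "dy": 0.0086, "dz": -0.012, "rx": -0.0274, "ry": 0.0197, "rz": 0.1184},
    {"dx": -0.0508, "dy": 0.0086, "dz": -0.012, "rx": -0.0274, "ry": 0.0197, "rz": 0.1184},
    {"dx": -0.0508, "dy": 0.0086, "dz": -0.012, "rx": -0.0274, "ry": 0.0197, "rz": 0.1184},
    {"dx": -0.0508, "dy": 0.0086, "dz": -0.012, "rx": -0.0274, "ry": 0.0197, "rz": 0.1184}
  ],
  "hand": 1,
  "grip_force": 25
}}

```text
clock: 1.1
position: [363.9, 487.4, 261.5]
tcp_rot: [0.547, 0.827, 0.112, -0.062]
wrist_force: [0.5, -1.0, -0.9]
grip_width: 87.8
finger_force: 0.0
```

Emit:
{"api": "carry_out", "payload": {
  "commands": [
    {"dx": -0.0508, "dy": 0.0086, "dz": -0.012, "rx": -0.0274, "ry": 0.0197, "rz": 0.1184},
    {"dx": -0.0508, "dy": 0.0086, "dz": -0.012, "rx": -0.0274, "ry": 0.0197, "rz": 0.1184},
    {"dx": -0.0508, "dy": 0.0086, "dz": -0.012, "rx": -0.0274, "ry": 0.0197, "rz": 0.1184},
    {"dx": -0.0508, "dy": 0.0086, "dz": -0.012, "rx": -0.0274, "ry": 0.0197, "rz": 0.1184},
    {"dx": -0.0508, "dy": 0.0086, "dz": -0.012, "rx": -0.0274, "ry": 0.0197, "rz": 0.1184},
    {"dx": -0.0508, "dy": 0.0086, "dz": -0.012, "rx": -0.0274, "ry": 0.0197, "rz": 0.1184},
    {"dx": -0.0508, "dy": 0.0086, "dz": -0.012, "rx": -0.0274, "ry": 0.0197, "rz": 0.1184},
    {"dx": -0.0508, "dy": 0.0086, "dz": -0.012, "rx": -0.0274, "ry": 0.0197, "rz": 0.1184},
    {"dx": -0.0508, "dy": 0.0086, "dz": -0.012, "rx": -0.0274, "ry": 0.0197, "rz": 0.1184},
    {"dx": -0.0508, "dy": 0.0086, "dz": -0.012, "rx": -0.0274, "ry": 0.0197, "rz": 0.1184},
    {}
  ]
}}

```text
$.commands[10]: bad value
```

```bash
python3 - <<'E'
from h import *
o=arm.observe(); print(o['clock'],o['position'],o['joints'])
plan(tip0+225*u0,Rg,4); plan(tip0+139*u0,Rg,10)
plan(tip0+139*u0,Rg,6,(tip0+225*u0,Rg))
snap('side','pics/s1.png');snap('top','pics/t1.png')
t=cv2.imread('pics/top0.png')
a=cv2.imread('pics/s1.png')[90:200,210:330];b=cv2.imread('pics/t1.png')[200:310,180:300]
cv2.imwrite('pics/c2.png',np.hstack([cv2.resize(x,(390,360),interpolation=2) for x in(a,b)]))
E
```

```text
1.1 [363.87263862 487.39953349 261.51127168] [0.83017123 0.27003721 1.78428017 0.20194037 0.89402726 0.3169041 ]
4 rows {'dx': np.float64(-0.1268), 'dy': np.float64(0.0144), 'dz': np.float64(-0.0115)} {'rx': np.float64(-0.0683), 'ry': np.float64(0.0486), 'rz': np.float64(0.2949)} max mm/deg 64 13.8
10 rows {'dx': np.float64(-0.0492), 'dy': np.float64(0.0116), 'dz': np.float64(0.012)} {'rx': np.float64(-0.0273), 'ry': np.float64(0.0195), 'rz': np.float64(0.118)} max mm/deg 26 5.5
6 rows {'dx': np.float64(0.0), 'dy': np.float64(0.0), 'dz': np.float64(0.0287)} {'rx': np.float64(0.0), 'ry': np.float64(0.0), 'rz': np.float64(0.0)} max mm/deg 14 0.0
```

View pics/c2.png

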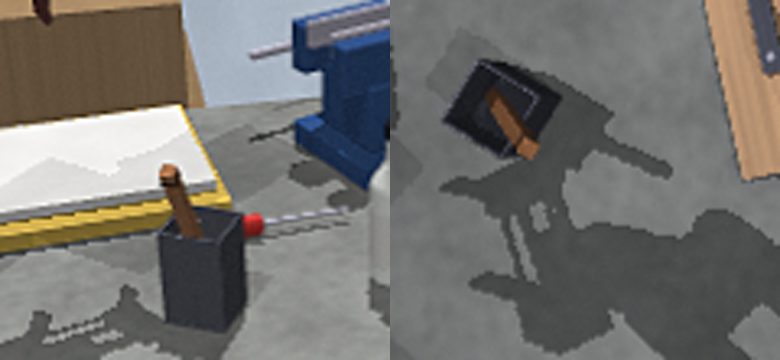

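The stick still leans in the holder, undisturbed, and the hand isn't in the crops yet. The second batch was refused because of its empty row, so I'm sending it again.

Emit:
{"api": "carry_out", "payload": {
  "commands": [
    {"dx": -0.0508, "dy": 0.0086, "dz": -0.012, "rx": -0.0274, "ry": 0.0197, "rz": 0.1184},
    {"dx": -0.0508, "dy": 0.0086, "dz": -0.012, "rx": -0.0274, "ry": 0.0197, "rz": 0.1184},
    {"dx": -0.0508, "dy": 0.0086, "dz": -0.012, "rx": -0.0274, "ry": 0.0197, "rz": 0.1184},
    {"dx": -0.0508, "dy": 0.0086, "dz": -0.012, "rx": -0.0274, "ry": 0.0197, "rz": 0.1184},
    {"dx": -0.0508, "dy": 0.0086, "dz": -0.012, "rx": -0.0274, "ry": 0.0197, "rz": 0.1184},
    {"dx": -0.0508, "dy": 0.0086, "dz": -0.012, "rx": -0.0274, "ry": 0.0197, "rz": 0.1184},
    {"dx": -0.0508, "dy": 0.0086, "dz": -0.012, "rx": -0.0274, "ry": 0.0197, "rz": 0.1184},
    {"dx": -0.0508, "dy": 0.0086, "dz": -0.012, "rx": -0.0274, "ry": 0.0197, "rz": 0.1184},
    {"dx": -0.0508, "dy": 0.0086, "dz": -0.012, "rx": -0.0274, "ry": 0.0197, "rz": 0.1184},
    {"dx": -0.0508, "dy": 0.0086, "dz": -0.012, "rx": -0.0274, "ry": 0.0197, "rz": 0.1184},
    {"dx": 0},
    {"dx": 0}
  ]
}}

```text
$.commands[10]: bad value
```

```bash
python3 - <<'E'
from h import *
o=arm.observe(); print(o['clock'],o['position'],o['joints'],tip0+260*u0)
plan(tip0+139*u0,Rg,10)
snap('side','pics/s2.png');snap('top','pics/t2.png')
a=cv2.imread('pics/s2.png')[90:200,210:330];b=cv2.imread('pics/t2.png')[200:310,180:300]
cv2.imwrite('pics/c3.png',np.hstack([cv2.resize(x,(390,360),interpolation=2) for x in(a,b)]))
E
```

```text
1.2 [364.16963139 485.73171398 261.29018584] [0.82827193 0.26910687 1.78580452 0.20096416 0.89490126 0.3162297 ] [396.51765731 236.91970998 237.39489371]
10 rows {'dx': np.float64(-0.0488), 'dy': np.float64(0.0116), 'dz': np.float64(0.0121)} {'rx': np.float64(-0.0273), 'ry': np.float64(0.0197), 'rz': np.float64(0.1179)} max mm/deg 26 5.5
```

View pics/c3.png

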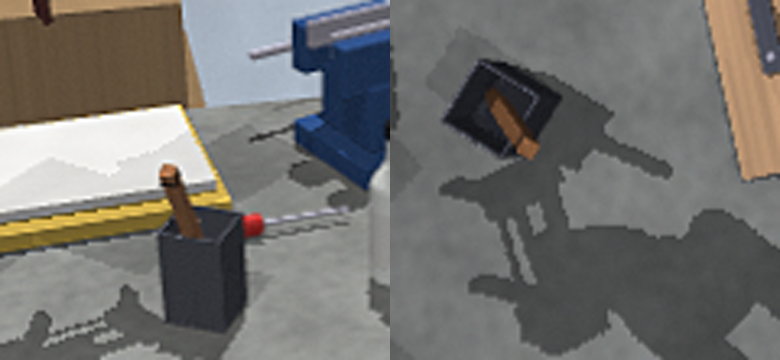

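The view is unchanged, because that batch was refused too: every row needs all six keys.

Emit:
{"api": "carry_out", "payload": {
  "commands": [
    {"dx": -0.0508, "dy": 0.0086, "dz": -0.012, "rx": -0.0274, "ry": 0.0197, "rz": 0.1184},
    {"dx": -0.0508, "dy": 0.0086, "dz": -0.012, "rx": -0.0274, "ry": 0.0197, "rz": 0.1184},
    {"dx": -0.0508, "dy": 0.0086, "dz": -0.012, "rx": -0.0274, "ry": 0.0197, "rz": 0.1184},
    {"dx": -0.0508, "dy": 0.0086, "dz": -0.012, "rx": -0.0274, "ry": 0.0197, "rz": 0.1184},
    {"dx": -0.0508, "dy": 0.0086, "dz": -0.012, "rx": -0.0274, "ry": 0.0197, "rz": 0.1184},
    {"dx": -0.0508, "dy": 0.0086, "dz": -0.012, "rx": -0.0274, "ry": 0.0197, "rz": 0.1184},
    {"dx": -0.0508, "dy": 0.0086, "dz": -0.012, "rx": -0.0274, "ry": 0.0197, "rz": 0.1184},
    {"dx": -0.0508, "dy": 0.0086, "dz": -0.012, "rx": -0.0274, "ry": 0.0197, "rz": 0.1184},
    {"dx": -0.0508, "dy": 0.0086, "dz": -0.012, "rx": -0.0274, "ry": 0.0197, "rz": 0.1184},
    {"dx": -0.0508, "dy": 0.0086, "dz": -0.012, "rx": -0.0274, "ry": 0.0197, "rz": 0.1184},
    {"dx": 0, "dy": 0, "dz": 0, "rx": 0, "ry": 0, "rz": 0},
    {"dx": 0, "dy": 0, "dz": 0, "rx": 0, "ry": 0, "rz": 0}
  ]
}}

```text
clock: 2.5
position: [397.5, 238.0, 237.7]
tcp_rot: [0.851, 0.474, 0.197, -0.11]
wrist_force: [-0.4, 0.6, 0.1]
grip_width: 88.2
finger_force: 0.0
```

```bash
python3 - <<'E'
from h import *
o=arm.observe(); print(o['clock'],o['position'],o['joints'],tip0+260*u0)
print((R.from_quat(o['tcp_rot']).inv()*Rg).as_rotvec())
plan(tip0+225*u0,Rg,3); plan(tip0+139*u0,Rg,10)
E
```

```text
2.5 [397.48364954 237.99871998 237.66339097] [0.32461185 0.02369754 2.21032021 0.51220706 0.60966689 0.49893354] [396.51765731 236.91970998 237.39489371]
[-0.00105108 -0.00170287  0.00246957]
3 rows {'dx': np.float64(-0.001), 'dy': np.float64(-0.0002), 'dz': np.float64(0.0231)} {'rx': np.float64(-0.0004), 'ry': np.float64(-0.0007), 'rz': np.float64(0.001)} max mm/deg 12 0.1
10 rows {'dx': np.float64(-0.0003), 'dy': np.float64(-0.0), 'dz': np.float64(0.0241)} {'rx': np.float64(-0.0001), 'ry': np.float64(-0.0002), 'rz': np.float64(0.0003)} max mm/deg 12 0.0
```

Emit:
{"api": "carry_out", "payload": {
  "commands": [
    {"dx": -0.0003, "dy": 0, "dz": 0.024, "rx": 0, "ry": 0, "rz": 0},
    {"dx": -0.0003, "dy": 0, "dz": 0.024, "rx": 0, "ry": 0, "rz": 0},
    {"dx": -0.0003, "dy": 0, "dz": 0.024, "rx": 0, "ry": 0, "rz": 0},
    {"dx": -0.0003, "dy": 0, "dz": 0.024, "rx": 0, "ry": 0, "rz": 0},
    {"dx": -0.0003, "dy": 0, "dz": 0.024, "rx": 0, "ry": 0, "rz": 0},
    {"dx": -0.0003, "dy": 0, "dz": 0.024, "rx": 0, "ry": 0, "rz": 0},
    {"dx": -0.0003, "dy": 0, "dz": 0.024, "rx": 0, "ry": 0, "rz": 0},
    {"dx": -0.0003, "dy": 0, "dz": 0.024, "rx": 0, "ry": 0, "rz": 0},
    {"dx": -0.0003, "dy": 0, "dz": 0.024, "rx": 0, "ry": 0, "rz": 0},
    {"dx": -0.0003, "dy": 0, "dz": 0.024, "rx": 0, "ry": 0, "rz": 0},
    {"dx": 0, "dy": 0, "dz": 0, "rx": 0, "ry": 0, "rz": 0}
  ]
}}

```text
clock: 3.6
position: [424.1, 281.7, 127.3]
tcp_rot: [0.851, 0.474, 0.196, -0.11]
wrist_force: [0.7, -1.0, 0.2]
grip_width: 87.9
finger_force: 0.0
```

```bash
python3 - <<'E'
from h import *
o=arm.observe(); print(o['clock'],o['position'],tip0+139*u0,o['wrist_force'])
snap('side','pics/s3.png');snap('top','pics/t3.png')
a=cv2.imread('pics/s3.png')[90:200,210:330];b=cv2.imread('pics/t3.png')[200:310,180:300]
cv2.imwrite('pics/c4.png',np.hstack([cv2.resize(x,(390,360),interpolation=2) for x in(a,b)]))
E
```

```text
3.6 [424.06981208 281.70393144 127.25531504] [424.54756368 281.95163774 128.64081411] [ 0.71576447 -1.0493226   0.18834155]
```

View pics/c4.png

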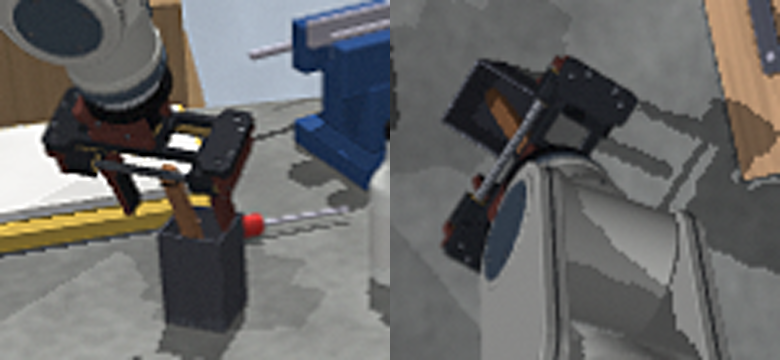

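The stick stands between the open fingers (side crop ≈(180,200)), so I'm closing.

Emit:
{"api": "carry_out", "payload": {
  "commands": [
    {"dx": 0, "dy": 0, "dz": 0, "rx": 0, "ry": 0, "rz": 0},
    {"dx": 0, "dy": 0, "dz": 0, "rx": 0, "ry": 0, "rz": 0},
    {"dx": 0, "dy": 0, "dz": 0, "rx": 0, "ry": 0, "rz": 0},
    {"dx": 0, "dy": 0, "dz": 0, "rx": 0, "ry": 0, "rz": 0},
    {"dx": 0, "dy": 0, "dz": 0, "rx": 0, "ry": 0, "rz": 0},
    {"dx": 0, "dy": 0, "dz": 0, "rx": 0, "ry": 0, "rz": 0},
    {"dx": 0, "dy": 0, "dz": 0, "rx": 0, "ry": 0, "rz": 0},
    {"dx": 0, "dy": 0, "dz": 0, "rx": 0, "ry": 0, "rz": 0}
  ],
  "hand": -1,
  "grip_force": 30
}}

```text
clock: 4.5
position: [424.4, 281.0, 128.9]
tcp_rot: [0.852, 0.473, 0.197, -0.11]
wrist_force: [-0.1, -0.5, 1.2]
grip_width: 27.5
finger_force: 0.0
```

Emit:
{"api": "carry_out", "payload": {
  "commands": [
    {"dx": 0, "dy": 0, "dz": 0, "rx": 0, "ry": 0, "rz": 0},
    {"dx": 0, "dy": 0, "dz": 0, "rx": 0, "ry": 0, "rz": 0},
    {"dx": 0, "dy": 0, "dz": 0, "rx": 0, "ry": 0, "rz": 0},
    {"dx": 0, "dy": 0, "dz": 0, "rx": 0, "ry": 0, "rz": 0},
    {"dx": 0, "dy": 0, "dz": 0, "rx": 0, "ry": 0, "rz": 0}
  ]
}}

```text
clock: 5.0
position: [424.3, 281.0, 128.9]
tcp_rot: [0.852, 0.473, 0.197, -0.11]
wrist_force: [-0.2, 0.1, 0.4]
grip_width: 14.0
finger_force: 30.0
```

```bash
cat >> h.py <<'E'
# pushing orientation: lean th back towards jig -x
def Rp(th):
    th=np.radians(th); u=-np.sin(th)*Jx+np.cos(th)*np.array([0,0,1.]); return rot(-u,-Jy),u
E
python3 - <<'E'
from h import *
o=arm.observe(); print(o['clock'],o['position'],o['grip_width'],o['finger_force'],o['wrist_force'])
p,Rr=np.array(o['position']),R.from_quat(o['tcp_rot'])
print('axis',-Rr.as_matrix()[:,2],u0, 'tip in tool (if as modelled)',Rr.inv().apply(tip0-p))
E
```

```text
5.0 [424.32545515 281.03860577 128.88997389] 13.956045208691794 29.99972015619278 [-0.17138129  0.10599454  0.43224182]
axis [-0.23164066 -0.37364291  0.89818349] [-0.23165212 -0.37216469  0.89879405] tip in tool (if as modelled) [  0.49895012  -0.18327614 139.61621071]
```

Emit:
{"api": "carry_out", "payload": {
  "commands": [
    {"dx": 0, "dy": 0, "dz": -0.025, "rx": 0, "ry": 0, "rz": 0},
    {"dx": 0, "dy": 0, "dz": -0.025, "rx": 0, "ry": 0, "rz": 0},
    {"dx": 0, "dy": 0, "dz": -0.025, "rx": 0, "ry": 0, "rz": 0},
    {"dx": 0, "dy": 0, "dz": -0.025, "rx": 0, "ry": 0, "rz": 0},
    {"dx": 0, "dy": 0, "dz": -0.025, "rx": 0, "ry": 0, "rz": 0},
    {"dx": 0, "dy": 0, "dz": -0.025, "rx": 0, "ry": 0, "rz": 0},
    {"dx": 0, "dy": 0, "dz": -0.025, "rx": 0, "ry": 0, "rz": 0},
    {"dx": 0, "dy": 0, "dz": -0.025, "rx": 0, "ry": 0, "rz": 0},
    {"dx": 0, "dy": 0, "dz": -0.025, "rx": 0, "ry": 0, "rz": 0},
    {"dx": 0, "dy": 0, "dz": -0.025, "rx": 0, "ry": 0, "rz": 0},
    {"dx": 0, "dy": 0, "dz": -0.025, "rx": 0, "ry": 0, "rz": 0},
    {"dx": 0, "dy": 0, "dz": -0.025, "rx": 0, "ry": 0, "rz": 0}
  ]
}}

```text
clock: 6.2
position: [389.0, 224.5, 264.0]
tcp_rot: [0.852, 0.473, 0.197, -0.11]
wrist_force: [-0.2, 0.2, -0.5]
grip_width: 14.0
finger_force: 30.0
```

```bash
python3 - <<'E'
from h import *
o=arm.observe(); print(o['clock'],o['position'],o['grip_width'],o['finger_force'],o['wrist_force'],o['joints'])
# contact geometry at start and home
for phi in(.554,0):
    pa=ja+phi; px=np.array([np.cos(pa),np.sin(pa),0]);py=np.array([-px[1],px[0],0]); peg=J(60,-60,18)
    for yy in(110,125,140): 
        c=peg-85*px+yy*py; d=c-Jc; n=c-7*px; print(phi,yy,'edge jig',d@Jx,d@Jy,'nose jig',(n-Jc)@Jx,(n-Jc)@Jy)
E
```

```text
6.2 [389.03590868 224.53801955 264.02678975] 14.038175516796976 29.999717473983765 [-0.23023234  0.23232978 -0.54994673] [ 0.29514017 -0.04577869  2.20243404  0.47316075  0.68954113  0.52770714]
0.554 110 edge jig -70.15653648285812 -11.17095115828671 nose jig -76.10952519258231 -14.853603113318073
0.554 125 edge jig -78.04793352935393 1.5854532196936615 nose jig -84.00092223907812 -2.0971987353377015
0.554 140 edge jig -85.93933057584972 14.341857597674146 nose jig -91.89231928557392 10.659205642642782
0 110 edge jig -25.0 50.000000000000064 nose jig -32.00000000000001 50.000000000000014
0 125 edge jig -25.00000000000001 65.0 nose jig -32.00000000000002 64.99999999999994
0 140 edge jig -25.0 80.00000000000004 nose jig -32.0 80.00000000000004
```

```bash
cat >> h.py <<'E'
L=139.6
def push(x,y,z,th=38):  # nose-ball centre in jig coords -> tcp pose
    Rt,u=Rp(th); return J(x,y,z)+(L-7)*u,Rt
def ball():
    o=arm.observe(); Rr=R.from_quat(o['tcp_rot']); c=np.array(o['position'])+Rr.apply([0,0,L-7]); d=c-Jc
    ax=-Rr.as_matrix()[:,2]; f=np.array(o['wrist_force'])
    print('t %.2f ball jig %s lean %.1f F jig %s grip %.1f'%(o['clock'],np.round([d@Jx,d@Jy,d[2]],1),np.degrees(np.arccos(ax[2])),np.round([f@Jx,f@Jy,f[2]],1),o['grip_width']))
E
python3 - <<'E'
from h import *
p,Rt=push(-105,-8,165); print(p,Rt.as_matrix()[:,2]); plan(p,Rt,20)
E
```

```text
[ 627.08206995 -171.61363828  269.49022593] [-0.14716889  0.59781299 -0.78801075]
20 rows {'dx': np.float64(-0.0299), 'dy': np.float64(0.0312), 'dz': np.float64(-0.0197)} {'rx': np.float64(0.0269), 'ry': np.float64(0.0126), 'rz': np.float64(-0.0431)} max mm/deg 24 2.4
```

Emit:
{"api": "carry_out", "payload": {
  "commands": [
    {"dx": -0.03, "dy": 0.031, "dz": -0.02, "rx": 0.027, "ry": 0.0126, "rz": -0.0431},
    {"dx": -0.03, "dy": 0.031, "dz": -0.02, "rx": 0.027, "ry": 0.0126, "rz": -0.0431},
    {"dx": -0.03, "dy": 0.031, "dz": -0.02, "rx": 0.027, "ry": 0.0126, "rz": -0.0431},
    {"dx": -0.03, "dy": 0.031, "dz": -0.02, "rx": 0.027, "ry": 0.0126, "rz": -0.0431},
    {"dx": -0.03, "dy": 0.031, "dz": -0.02, "rx": 0.027, "ry": 0.0126, "rz": -0.0431},
    {"dx": -0.03, "dy": 0.031, "dz": -0.02, "rx": 0.027, "ry": 0.0126, "rz": -0.0431},
    {"dx": -0.03, "dy": 0.031, "dz": -0.02, "rx": 0.027, "ry": 0.0126, "rz": -0.0431},
    {"dx": -0.03, "dy": 0.031, "dz": -0.02, "rx": 0.027, "ry": 0.0126, "rz": -0.0431},
    {"dx": -0.03, "dy": 0.031, "dz": -0.02, "rx": 0.027, "ry": 0.0126, "rz": -0.0431},
    {"dx": -0.03, "dy": 0.031, "dz": -0.02, "rx": 0.027, "ry": 0.0126, "rz": -0.0431}
  ]
}}

```text
clock: 7.2
position: [467.3, 1.2, 277.1]
tcp_rot: [0.732, 0.622, 0.203, -0.188]
wrist_force: [-0.1, 0.5, -0.7]
grip_width: 13.5
finger_force: 30.0
```

```bash
python3 - <<'E'
from h import *
ball(); p,Rt=push(-105,-8,165); plan(p,Rt,10)
E
```

```text
t 7.20 ball jig [ 85.3  80.9 164.8] lean 32.1 F jig [ 0.6  0.  -0.7] grip 13.5
10 rows {'dx': np.float64(-0.0298), 'dy': np.float64(0.0314), 'dz': np.float64(-0.0194)} {'rx': np.float64(0.0268), 'ry': np.float64(0.0124), 'rz': np.float64(-0.043)} max mm/deg 24 2.3
```

Emit:
{"api": "carry_out", "payload": {
  "commands": [
    {"dx": -0.03, "dy": 0.0315, "dz": -0.0195, "rx": 0.027, "ry": 0.0126, "rz": -0.0431},
    {"dx": -0.03, "dy": 0.0315, "dz": -0.0195, "rx": 0.027, "ry": 0.0126, "rz": -0.0431},
    {"dx": -0.03, "dy": 0.0315, "dz": -0.0195, "rx": 0.027, "ry": 0.0126, "rz": -0.0431},
    {"dx": -0.03, "dy": 0.0315, "dz": -0.0195, "rx": 0.027, "ry": 0.0126, "rz": -0.0431},
    {"dx": -0.03, "dy": 0.0315, "dz": -0.0195, "rx": 0.027, "ry": 0.0126, "rz": -0.0431},
    {"dx": -0.03, "dy": 0.0315, "dz": -0.0195, "rx": 0.027, "ry": 0.0126, "rz": -0.0431},
    {"dx": -0.03, "dy": 0.0315, "dz": -0.0195, "rx": 0.027, "ry": 0.0126, "rz": -0.0431},
    {"dx": -0.03, "dy": 0.0315, "dz": -0.0195, "rx": 0.027, "ry": 0.0126, "rz": -0.0431},
    {"dx": -0.03, "dy": 0.0315, "dz": -0.0195, "rx": 0.027, "ry": 0.0126, "rz": -0.0431},
    {"dx": -0.03, "dy": 0.0315, "dz": -0.0195, "rx": 0.027, "ry": 0.0126, "rz": -0.0431},
    {"dx": 0, "dy": 0, "dz": 0, "rx": 0, "ry": 0, "rz": 0}
  ]
}}

```text
clock: 8.3
position: [629.1, -173.1, 267.6]
tcp_rot: [0.583, 0.744, 0.201, -0.257]
wrist_force: [0.4, -0.1, -0.8]
grip_width: 14.0
finger_force: 30.0
```

```bash
python3 - <<'E'
from h import *
ball(); o=arm.observe(); c=np.array(o['position'])+R.from_quat(o['tcp_rot']).apply([0,0,L])
print(o['joints'],'tip',c,proj('top',c),proj('side',c))
s=snap('side','pics/s4.png');t=snap('top','pics/t4.png')
z=lambda im,uv,w:cv2.resize(im[int(uv[1])-w:int(uv[1])+w,int(uv[0])-w:int(uv[0])+w],(390,390),interpolation=2)
cv2.imwrite('pics/c5.png',np.hstack([z(cv2.imread('pics/s4.png'),proj('side',c)[0],45),z(cv2.imread('pics/t4.png'),proj('top',c)[0],45)]))
p,Rt=push(-105,-8,45); plan(p,Rt,10)
E
```

```text
t 8.30 ball jig [-106.8   -9.5  163.2] lean 38.1 F jig [-0.2 -0.3 -0.8] grip 14.0
[-0.50375884  0.65041729  1.29413209  0.47245693  1.67323671 -0.81194216] tip [608.3924462  -89.5385512  157.65182698] [[356.09223305 175.29850141]] [[360.66772817 209.43934235]]
10 rows {'dx': np.float64(-0.0146), 'dy': np.float64(-0.0), 'dz': np.float64(0.0187)} {'rx': np.float64(-0.0001), 'ry': np.float64(-0.0003), 'rz': np.float64(-0.0002)} max mm/deg 12 0.0
```

View pics/c5.png

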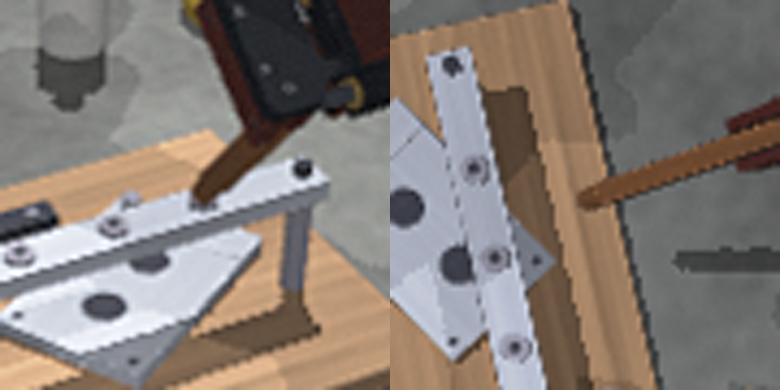

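The tip sits within about 1 px of where it was predicted in both crops. It is clear of the bar on its -x side, so I'm descending.

Emit:
{"api": "carry_out", "payload": {
  "commands": [
    {"dx": -0.0146, "dy": 0, "dz": 0.0187, "rx": 0, "ry": 0, "rz": 0},
    {"dx": -0.0146, "dy": 0, "dz": 0.0187, "rx": 0, "ry": 0, "rz": 0},
    {"dx": -0.0146, "dy": 0, "dz": 0.0187, "rx": 0, "ry": 0, "rz": 0},
    {"dx": -0.0146, "dy": 0, "dz": 0.0187, "rx": 0, "ry": 0, "rz": 0},
    {"dx": -0.0146, "dy": 0, "dz": 0.0187, "rx": 0, "ry": 0, "rz": 0},
    {"dx": -0.0146, "dy": 0, "dz": 0.0187, "rx": 0, "ry": 0, "rz": 0},
    {"dx": -0.0146, "dy": 0, "dz": 0.0187, "rx": 0, "ry": 0, "rz": 0},
    {"dx": -0.0146, "dy": 0, "dz": 0.0187, "rx": 0, "ry": 0, "rz": 0},
    {"dx": -0.0146, "dy": 0, "dz": 0.0187, "rx": 0, "ry": 0, "rz": 0},
    {"dx": -0.0146, "dy": 0, "dz": 0.0187, "rx": 0, "ry": 0, "rz": 0},
    {"dx": 0, "dy": 0, "dz": 0, "rx": 0, "ry": 0, "rz": 0}
  ]
}}

```text
clock: 9.5
position: [626.7, -171.0, 148.3]
tcp_rot: [0.583, 0.744, 0.201, -0.258]
wrist_force: [-0.1, -1.1, -1.5]
grip_width: 14.1
finger_force: 30.0
```

```bash
python3 - <<'E'
from h import *
ball(); p,Rt=push(-105,-8,28); plan(p,Rt,8)
E
```

```text
t 9.50 ball jig [-103.9   -7.4   44.1] lean 38.2 F jig [-1.1  0.3 -1.5] grip 14.1
8 rows {'dx': np.float64(-0.0026), 'dy': np.float64(0.0001), 'dz': np.float64(0.003)} {'rx': np.float64(-0.0004), 'ry': np.float64(-0.0005), 'rz': np.float64(-0.0002)} max mm/deg 2 0.0
```

Emit:
{"api": "carry_out", "payload": {
  "commands": [
    {"dx": -0.002, "dy": 0, "dz": 0.0025, "rx": 0, "ry": 0, "rz": 0},
    {"dx": -0.002, "dy": 0, "dz": 0.0025, "rx": 0, "ry": 0, "rz": 0},
    {"dx": -0.002, "dy": 0, "dz": 0.0025, "rx": 0, "ry": 0, "rz": 0},
    {"dx": -0.002, "dy": 0, "dz": 0.0025, "rx": 0, "ry": 0, "rz": 0},
    {"dx": -0.002, "dy": 0, "dz": 0.0025, "rx": 0, "ry": 0, "rz": 0},
    {"dx": -0.002, "dy": 0, "dz": 0.0025, "rx": 0, "ry": 0, "rz": 0},
    {"dx": -0.002, "dy": 0, "dz": 0.0025, "rx": 0, "ry": 0, "rz": 0},
    {"dx": -0.002, "dy": 0, "dz": 0.0025, "rx": 0, "ry": 0, "rz": 0},
    {"dx": -0.002, "dy": 0, "dz": 0.0025, "rx": 0, "ry": 0, "rz": 0},
    {"dx": -0.002, "dy": 0, "dz": 0.0025, "rx": 0, "ry": 0, "rz": 0},
    {"dx": 0, "dy": 0, "dz": 0, "rx": 0, "ry": 0, "rz": 0}
  ]
}}

```text
clock: 10.6
position: [627.5, -171.5, 134.1]
tcp_rot: [0.583, 0.744, 0.201, -0.257]
wrist_force: [-0.2, 0.6, 0.3]
grip_width: 13.9
finger_force: 30.0
```

```bash
python3 - <<'E'
from h import *
ball()
E
```

```text
t 10.60 ball jig [-104.8   -8.3   29.8] lean 38.1 F jig [0.6 0.1 0.3] grip 13.9
```

Emit:
{"api": "carry_out", "payload": {
  "commands": [
    {"dx": -0.0012, "dy": 0, "dz": 0.0016, "rx": 0, "ry": 0, "rz": 0},
    {"dx": 0, "dy": 0, "dz": 0, "rx": 0, "ry": 0, "rz": 0},
    {"dx": 0, "dy": 0, "dz": 0, "rx": 0, "ry": 0, "rz": 0}
  ]
}}

```text
clock: 10.9
position: [627.6, -171.5, 133.4]
tcp_rot: [0.583, 0.744, 0.201, -0.257]
wrist_force: [0.6, 0.4, -0.7]
grip_width: 13.8
finger_force: 30.0
```

```bash
python3 - <<'E'
from h import *
ball()
E
```

```text
t 10.90 ball jig [-104.9   -8.5   29.1] lean 38.1 F jig [ 0.3 -0.7 -0.7] grip 13.8
```

Emit:
{"api": "carry_out", "payload": {
  "commands": [
    {"dx": -0.0012, "dy": 0, "dz": 0.0016, "rx": 0, "ry": 0, "rz": 0},
    {"dx": 0, "dy": 0, "dz": 0, "rx": 0, "ry": 0, "rz": 0},
    {"dx": 0, "dy": 0, "dz": 0, "rx": 0, "ry": 0, "rz": 0}
  ]
}}

```text
clock: 11.2
position: [627.6, -171.5, 132.4]
tcp_rot: [0.583, 0.744, 0.201, -0.257]
wrist_force: [-0.2, -0.0, -0.6]
grip_width: 13.9
finger_force: 30.0
```

```bash
python3 - <<'E'
from h import *
ball()
E
```

```text
t 11.20 ball jig [-104.9   -8.5   28.1] lean 38.1 F jig [ 0.   0.2 -0.6] grip 13.9
```

Emit:
{"api": "carry_out", "payload": {
  "commands": [
    {"dx": -0.0012, "dy": 0, "dz": 0.0016, "rx": 0, "ry": 0, "rz": 0},
    {"dx": 0, "dy": 0, "dz": 0, "rx": 0, "ry": 0, "rz": 0},
    {"dx": 0, "dy": 0, "dz": 0, "rx": 0, "ry": 0, "rz": 0}
  ]
}}

```text
clock: 11.5
position: [627.6, -171.5, 131.4]
tcp_rot: [0.583, 0.744, 0.201, -0.257]
wrist_force: [-0.0, -0.2, 0.2]
grip_width: 13.8
finger_force: 30.0
```

Emit:
{"api": "carry_out", "payload": {
  "commands": [
    {"dx": -0.0012, "dy": 0, "dz": 0.0016, "rx": 0, "ry": 0, "rz": 0},
    {"dx": 0, "dy": 0, "dz": 0, "rx": 0, "ry": 0, "rz": 0},
    {"dx": 0, "dy": 0, "dz": 0, "rx": 0, "ry": 0, "rz": 0}
  ]
}}

```text
clock: 11.8
position: [627.5, -171.5, 130.4]
tcp_rot: [0.583, 0.744, 0.201, -0.257]
wrist_force: [-1.1, -0.6, -1.4]
grip_width: 14.1
finger_force: 30.0
```

Emit:
{"api": "carry_out", "payload": {
  "commands": [
    {"dx": -0.0012, "dy": 0, "dz": 0.0016, "rx": 0, "ry": 0, "rz": 0},
    {"dx": 0, "dy": 0, "dz": 0, "rx": 0, "ry": 0, "rz": 0},
    {"dx": 0, "dy": 0, "dz": 0, "rx": 0, "ry": 0, "rz": 0}
  ]
}}

```text
clock: 12.1
position: [627.6, -171.5, 129.4]
tcp_rot: [0.583, 0.744, 0.201, -0.257]
wrist_force: [1.2, 0.1, -0.2]
grip_width: 14.2
finger_force: 30.0
```

```bash
python3 - <<'E'
from h import *
ball()
E
```

```text
t 12.10 ball jig [-104.8   -8.5   25. ] lean 38.1 F jig [-0.2 -1.2 -0.2] grip 14.2
```

Emit:
{"api": "carry_out", "payload": {
  "commands": [
    {"dx": -0.0012, "dy": 0, "dz": 0.0016, "rx": 0, "ry": 0, "rz": 0},
    {"dx": 0, "dy": 0, "dz": 0, "rx": 0, "ry": 0, "rz": 0},
    {"dx": 0, "dy": 0, "dz": 0, "rx": 0, "ry": 0, "rz": 0}
  ]
}}

```text
clock: 12.4
position: [627.7, -171.5, 128.7]
tcp_rot: [0.583, 0.744, 0.201, -0.257]
wrist_force: [-0.5, -0.3, 1.0]
grip_width: 13.7
finger_force: 30.0
```

Emit:
{"api": "carry_out", "payload": {
  "commands": [
    {"dx": -0.0012, "dy": 0, "dz": 0.0016, "rx": 0, "ry": 0, "rz": 0},
    {"dx": 0, "dy": 0, "dz": 0, "rx": 0, "ry": 0, "rz": 0},
    {"dx": 0, "dy": 0, "dz": 0, "rx": 0, "ry": 0, "rz": 0}
  ]
}}

```text
clock: 12.7
position: [627.7, -171.6, 128.4]
tcp_rot: [0.583, 0.744, 0.201, -0.257]
wrist_force: [-0.5, -1.3, 6.5]
grip_width: 14.0
finger_force: 30.0
```

```bash
python3 - <<'E'
from h import *
ball()
E
```

```text
t 12.70 ball jig [-104.9   -8.7   24.1] lean 38.1 F jig [-1.2  0.8  6.5] grip 14.0
```

```bash
cat >> h.py <<'E'
def arc(f0,f1,n,X=-92,Y0=122,Y1=122):
    P=np.array([(60+X*np.cos(f)-Y*np.sin(f),-60+X*np.sin(f)+Y*np.cos(f)) for f,Y in zip(np.linspace(f0,f1,n+1),np.linspace(Y0,Y1,n+1))])
    for a,b in np.diff(P,axis=0): print('{"dx": %.4f, "dy": %.4f, "dz": %.4f, "rx": 0, "ry": 0, "rz": 0},'%(.787*a/500,-b/500,.617*a/500),end=' ')
    print(P[0],P[-1])
E
python3 -c "
from h import *
arc(.6,.3,12);arc(.3,.06,12)"
```

```text
{"dx": 0.0020, "dy": -0.0072, "dz": 0.0016, "rx": 0, "ry": 0, "rz": 0}, {"dx": 0.0021, "dy": -0.0071, "dz": 0.0017, "rx": 0, "ry": 0, "rz": 0}, {"dx": 0.0023, "dy": -0.0071, "dz": 0.0018, "rx": 0, "ry": 0, "rz": 0}, {"dx": 0.0024, "dy": -0.0070, "dz": 0.0019, "rx": 0, "ry": 0, "rz": 0}, {"dx": 0.0025, "dy": -0.0069, "dz": 0.0020, "rx": 0, "ry": 0, "rz": 0}, {"dx": 0.0027, "dy": -0.0068, "dz": 0.0021, "rx": 0, "ry": 0, "rz": 0}, {"dx": 0.0028, "dy": -0.0068, "dz": 0.0022, "rx": 0, "ry": 0, "rz": 0}, {"dx": 0.0029, "dy": -0.0067, "dz": 0.0023, "rx": 0, "ry": 0, "rz": 0}, {"dx": 0.0031, "dy": -0.0066, "dz": 0.0024, "rx": 0, "ry": 0, "rz": 0}, {"dx": 0.0032, "dy": -0.0065, "dz": 0.0025, "rx": 0, "ry": 0, "rz": 0}, {"dx": 0.0033, "dy": -0.0064, "dz": 0.0026, "rx": 0, "ry": 0, "rz": 0}, {"dx": 0.0035, "dy": -0.0063, "dz": 0.0027, "rx": 0, "ry": 0, "rz": 0}, [-84.81725833 -11.25616253] [-63.94442221  29.36319266]
{"dx": 0.0029, "dy": -0.0049, "dz": 0.0022, "rx": 0, "ry": 0, "rz": 0}, {"dx": 0.0029, "dy": -0.0048, "dz": 0.0023, "rx": 0, "ry": 0, "rz": 0}, {"dx": 0.0030, "dy": -0.0048, "dz": 0.0024, "rx": 0, "ry": 0, "rz": 0}, {"dx": 0.0031, "dy": -0.0047, "dz": 0.0024, "rx": 0, "ry": 0, "rz": 0}, {"dx": 0.0032, "dy": -0.0046, "dz": 0.0025, "rx": 0, "ry": 0, "rz": 0}, {"dx": 0.0032, "dy": -0.0045, "dz": 0.0025, "rx": 0, "ry": 0, "rz": 0}, {"dx": 0.0033, "dy": -0.0045, "dz": 0.0026, "rx": 0, "ry": 0, "rz": 0}, {"dx": 0.0034, "dy": -0.0044, "dz": 0.0026, "rx": 0, "ry": 0, "rz": 0}, {"dx": 0.0034, "dy": -0.0043, "dz": 0.0027, "rx": 0, "ry": 0, "rz": 0}, {"dx": 0.0035, "dy": -0.0042, "dz": 0.0027, "rx": 0, "ry": 0, "rz": 0}, {"dx": 0.0036, "dy": -0.0041, "dz": 0.0028, "rx": 0, "ry": 0, "rz": 0}, {"dx": 0.0036, "dy": -0.0040, "dz": 0.0028, "rx": 0, "ry": 0, "rz": 0}, [-63.94442221  29.36319266] [-39.15005846  56.26377728]
```

Emit:
{"api": "carry_out", "payload": {
  "commands": [
    {"dx": 0.0031, "dy": 0, "dz": -0.0039, "rx": 0, "ry": 0, "rz": 0},
    {"dx": 0.0063, "dy": 0.001, "dz": 0.0049, "rx": 0, "ry": 0, "rz": 0},
    {"dx": 0.0063, "dy": 0.001, "dz": 0.0049, "rx": 0, "ry": 0, "rz": 0},
    {"dx": 0.0063, "dy": 0.001, "dz": 0.0049, "rx": 0, "ry": 0, "rz": 0},
    {"dx": 0.0063, "dy": 0.001, "dz": 0.0049, "rx": 0, "ry": 0, "rz": 0},
    {"dx": 0, "dy": 0, "dz": 0, "rx": 0, "ry": 0, "rz": 0},
    {"dx": 0, "dy": 0, "dz": 0, "rx": 0, "ry": 0, "rz": 0}
  ]
}}

```text
clock: 13.4
position: [625.7, -155.2, 129.9]
tcp_rot: [0.583, 0.744, 0.201, -0.257]
wrist_force: [-0.6, -0.4, 0.1]
grip_width: 14.0
finger_force: 30.0
```

```bash
python3 -c "
from h import *
ball()"
```

```text
t 13.40 ball jig [-88.6 -10.5  25.6] lean 38.1 F jig [-0.2  0.7  0.1] grip 14.0
```

Emit:
{"api": "carry_out", "payload": {
  "commands": [
    {"dx": 0.006, "dy": 0.001, "dz": 0.0046, "rx": 0, "ry": 0, "rz": 0},
    {"dx": 0.002, "dy": -0.0072, "dz": 0.0016, "rx": 0, "ry": 0, "rz": 0},
    {"dx": 0.0021, "dy": -0.0071, "dz": 0.0017, "rx": 0, "ry": 0, "rz": 0},
    {"dx": 0.0023, "dy": -0.0071, "dz": 0.0018, "rx": 0, "ry": 0, "rz": 0},
    {"dx": 0.0024, "dy": -0.007, "dz": 0.0019, "rx": 0, "ry": 0, "rz": 0},
    {"dx": 0.0025, "dy": -0.0069, "dz": 0.002, "rx": 0, "ry": 0, "rz": 0},
    {"dx": 0.0027, "dy": -0.0068, "dz": 0.0021, "rx": 0, "ry": 0, "rz": 0},
    {"dx": 0, "dy": 0, "dz": 0, "rx": 0, "ry": 0, "rz": 0}
  ]
}}

```text
clock: 14.2
position: [602.1, -148.0, 130.0]
tcp_rot: [0.583, 0.744, 0.201, -0.257]
wrist_force: [0.2, -0.3, -0.1]
grip_width: 13.9
finger_force: 30.0
```

```bash
python3 -c "
from h import *
ball()"
```

```text
t 14.20 ball jig [-75.9  10.7  25.7] lean 38.1 F jig [-0.3 -0.2 -0.1] grip 13.9
```

Emit:
{"api": "carry_out", "payload": {
  "commands": [
    {"dx": 0.0028, "dy": -0.0068, "dz": 0.0022, "rx": 0, "ry": 0, "rz": 0},
    {"dx": 0.0029, "dy": -0.0067, "dz": 0.0023, "rx": 0, "ry": 0, "rz": 0},
    {"dx": 0.0031, "dy": -0.0066, "dz": 0.0024, "rx": 0, "ry": 0, "rz": 0},
    {"dx": 0.0032, "dy": -0.0065, "dz": 0.0025, "rx": 0, "ry": 0, "rz": 0},
    {"dx": 0.0033, "dy": -0.0064, "dz": 0.0026, "rx": 0, "ry": 0, "rz": 0},
    {"dx": 0.0035, "dy": -0.0063, "dz": 0.0027, "rx": 0, "ry": 0, "rz": 0},
    {"dx": 0, "dy": 0, "dz": 0, "rx": 0, "ry": 0, "rz": 0}
  ]
}}

```text
clock: 14.9
position: [580.1, -140.9, 130.0]
tcp_rot: [0.583, 0.744, 0.201, -0.257]
wrist_force: [-0.3, 1.0, -0.8]
grip_width: 14.1
finger_force: 30.0
```

```bash
python3 - <<'E'
from h import *
ball();t=snap('top','pics/t5.png'); s=snap('side','pics/s5.png')
z=lambda f,x,y,w,h:cv2.resize(cv2.imread(f)[y:y+h,x:x+w],(395,400),interpolation=2)
cv2.imwrite('pics/c6.png',np.hstack([z('pics/t5.png',270,130,110,111),z('pics/s5.png',280,180,120,121)]))
E
```

```text
t 14.90 ball jig [-63.7  30.4  25.7] lean 38.1 F jig [ 1.   0.1 -0.8] grip 14.1
```

View pics/c6.png

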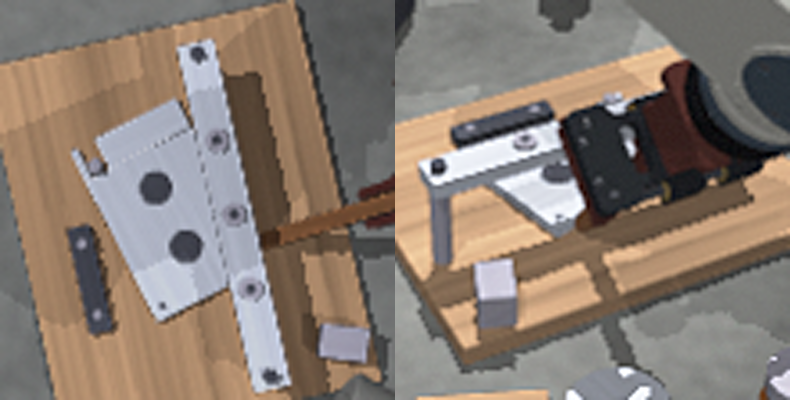

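The plate is turning cleanly: its corner is now at crop (160,320), the peg is in the slot at (97,167) and the stick reaches under the bar from the right. I'm continuing the arc.

Emit:
{"api": "carry_out", "payload": {
  "commands": [
    {"dx": 0.0029, "dy": -0.0049, "dz": 0.0022, "rx": 0, "ry": 0, "rz": 0},
    {"dx": 0.0029, "dy": -0.0048, "dz": 0.0023, "rx": 0, "ry": 0, "rz": 0},
    {"dx": 0.003, "dy": -0.0048, "dz": 0.0024, "rx": 0, "ry": 0, "rz": 0},
    {"dx": 0.0031, "dy": -0.0047, "dz": 0.0024, "rx": 0, "ry": 0, "rz": 0},
    {"dx": 0.0032, "dy": -0.0046, "dz": 0.0025, "rx": 0, "ry": 0, "rz": 0},
    {"dx": 0.0032, "dy": -0.0045, "dz": 0.0025, "rx": 0, "ry": 0, "rz": 0},
    {"dx": 0.0033, "dy": -0.0045, "dz": 0.0026, "rx": 0, "ry": 0, "rz": 0},
    {"dx": 0.0034, "dy": -0.0044, "dz": 0.0026, "rx": 0, "ry": 0, "rz": 0},
    {"dx": 0.0034, "dy": -0.0043, "dz": 0.0027, "rx": 0, "ry": 0, "rz": 0},
    {"dx": 0.0035, "dy": -0.0042, "dz": 0.0027, "rx": 0, "ry": 0, "rz": 0},
    {"dx": 0.0036, "dy": -0.0041, "dz": 0.0028, "rx": 0, "ry": 0, "rz": 0},
    {"dx": 0.0036, "dy": -0.004, "dz": 0.0028, "rx": 0, "ry": 0, "rz": 0}
  ]
}}

```text
clock: 16.2
position: [548.5, -123.4, 130.1]
tcp_rot: [0.583, 0.744, 0.201, -0.257]
wrist_force: [0.9, -0.5, -0.6]
grip_width: 13.7
finger_force: 30.0
```

```bash
python3 -c "
from h import *
ball();arc(.06,.012,6);arc(.012,-.02,8)"
```

```text
t 16.20 ball jig [-39.2  56.8  25.7] lean 38.1 F jig [-0.7 -0.8 -0.6] grip 13.7
{"dx": 0.0015, "dy": -0.0016, "dz": 0.0012, "rx": 0, "ry": 0, "rz": 0}, {"dx": 0.0015, "dy": -0.0016, "dz": 0.0012, "rx": 0, "ry": 0, "rz": 0}, {"dx": 0.0015, "dy": -0.0015, "dz": 0.0012, "rx": 0, "ry": 0, "rz": 0}, {"dx": 0.0015, "dy": -0.0015, "dz": 0.0012, "rx": 0, "ry": 0, "rz": 0}, {"dx": 0.0015, "dy": -0.0015, "dz": 0.0012, "rx": 0, "ry": 0, "rz": 0}, {"dx": 0.0015, "dy": -0.0015, "dz": 0.0012, "rx": 0, "ry": 0, "rz": 0}, [-39.15005846  56.26377728] [-33.45734094  60.8872426 ]
{"dx": 0.0008, "dy": -0.0007, "dz": 0.0006, "rx": 0, "ry": 0, "rz": 0}, {"dx": 0.0008, "dy": -0.0007, "dz": 0.0006, "rx": 0, "ry": 0, "rz": 0}, {"dx": 0.0008, "dy": -0.0007, "dz": 0.0006, "rx": 0, "ry": 0, "rz": 0}, {"dx": 0.0008, "dy": -0.0007, "dz": 0.0006, "rx": 0, "ry": 0, "rz": 0}, {"dx": 0.0008, "dy": -0.0007, "dz": 0.0006, "rx": 0, "ry": 0, "rz": 0}, {"dx": 0.0008, "dy": -0.0007, "dz": 0.0006, "rx": 0, "ry": 0, "rz": 0}, {"dx": 0.0008, "dy": -0.0007, "dz": 0.0006, "rx": 0, "ry": 0, "rz": 0}, {"dx": 0.0008, "dy": -0.0007, "dz": 0.0006, "rx": 0, "ry": 0, "rz": 0}, [-33.45734094  60.8872426 ] [-29.54176328  63.81547815]
```

Emit:
{"api": "carry_out", "payload": {
  "commands": [
    {"dx": 0.0015, "dy": -0.0014, "dz": 0.0012, "rx": 0, "ry": 0, "rz": 0},
    {"dx": 0.0015, "dy": -0.0014, "dz": 0.0012, "rx": 0, "ry": 0, "rz": 0},
    {"dx": 0.0015, "dy": -0.0014, "dz": 0.0012, "rx": 0, "ry": 0, "rz": 0},
    {"dx": 0.0015, "dy": -0.0014, "dz": 0.0012, "rx": 0, "ry": 0, "rz": 0},
    {"dx": 0.0015, "dy": -0.0014, "dz": 0.0012, "rx": 0, "ry": 0, "rz": 0},
    {"dx": 0, "dy": 0, "dz": 0, "rx": 0, "ry": 0, "rz": 0}
  ]
}}

```text
clock: 16.8
position: [544.3, -119.8, 130.1]
tcp_rot: [0.583, 0.744, 0.201, -0.256]
wrist_force: [1.0, -2.2, -0.8]
grip_width: 13.5
finger_force: 30.0
```

Emit:
{"api": "carry_out", "payload": {
  "commands": [
    {"dx": 0.0016, "dy": -0.001, "dz": 0.0012, "rx": 0, "ry": 0, "rz": 0},
    {"dx": 0, "dy": 0, "dz": 0, "rx": 0, "ry": 0, "rz": 0},
    {"dx": 0, "dy": 0, "dz": 0, "rx": 0, "ry": 0, "rz": 0}
  ]
}}

```text
clock: 17.1
position: [544.1, -119.5, 130.2]
tcp_rot: [0.583, 0.744, 0.201, -0.256]
wrist_force: [2.3, -5.7, 0.4]
grip_width: 13.8
finger_force: 30.0
```

Emit:
{"api": "carry_out", "payload": {
  "commands": [
    {"dx": 0.0016, "dy": -0.0008, "dz": 0.0012, "rx": 0, "ry": 0, "rz": 0},
    {"dx": 0, "dy": 0, "dz": 0, "rx": 0, "ry": 0, "rz": 0},
    {"dx": 0, "dy": 0, "dz": 0, "rx": 0, "ry": 0, "rz": 0}
  ]
}}

```text
clock: 17.4
position: [543.9, -119.2, 130.4]
tcp_rot: [0.583, 0.744, 0.201, -0.255]
wrist_force: [2.1, -7.0, 3.3]
grip_width: 13.6
finger_force: 30.0
```

```bash
python3 -c "
from h import *
ball()"
```

```text
t 17.40 ball jig [-34.4  60.   25.8] lean 37.9 F jig [-7.3 -0.4  3.3] grip 13.6
```

Emit:
{"api": "carry_out", "payload": {
  "commands": [
    {"dx": 0.0016, "dy": 0, "dz": 0.0012, "rx": 0, "ry": 0, "rz": 0},
    {"dx": 0.0016, "dy": 0, "dz": 0.0012, "rx": 0, "ry": 0, "rz": 0},
    {"dx": 0, "dy": 0, "dz": 0, "rx": 0, "ry": 0, "rz": 0},
    {"dx": 0, "dy": 0, "dz": 0, "rx": 0, "ry": 0, "rz": 0}
  ]
}}

```text
clock: 17.8
position: [543.5, -117.4, 130.6]
tcp_rot: [0.583, 0.744, 0.201, -0.255]
wrist_force: [2.5, -8.1, 3.0]
grip_width: 13.8
finger_force: 30.0
```

```bash
python3 - <<'E'
from h import *
ball();t=snap('top','pics/t6.png'); s=snap('side','pics/s6.png')
z=lambda f,x,y,w,h:cv2.resize(cv2.imread(f)[y:y+h,x:x+w],(395,400),interpolation=2)
cv2.imwrite('pics/c7.png',np.hstack([z('pics/t6.png',275,145,90,91),z('pics/s6.png',280,180,120,121)]))
E
```

```text
t 17.80 ball jig [-32.6  60.   25.9] lean 37.9 F jig [-8.4 -0.5  3. ] grip 13.8
```

View pics/c7.png

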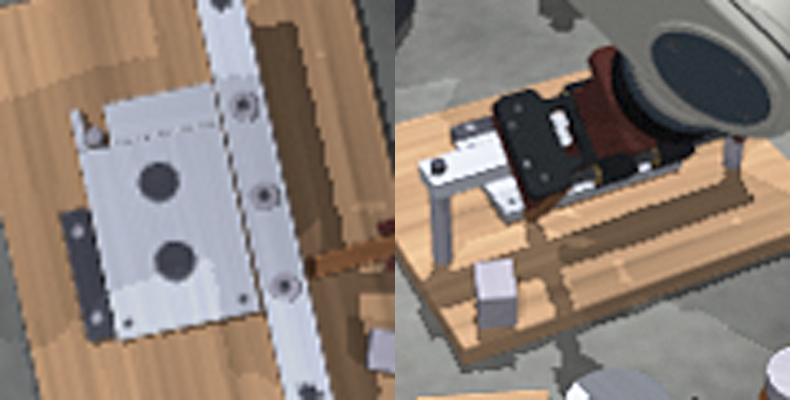

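Top crop: the plate's left edge runs along the fence from (85,210) to (113,343), and the peg is in the slot at (95,135). I'm checking this numerically, then backing the stick off.

```bash
python3 - <<'E'
from h import *
f=90/395;g=91/400
for q in onz('top',[[275+x*f,145+y*g] for x,y in((113,343),(262,313),(75,118),(212,85))],28): d=q-Jc; print(np.round([d@Jx,d@Jy],1))
# plate mask yaw: bright low-saturation pixels left of bar, on z=28
im=cv2.imread('pics/t6.png');hsv=cv2.cvtColor(im,cv2.COLOR_BGR2HSV)
m=cv2.inRange(hsv,(0,0,130),(179,60,255)); ys,xs=np.nonzero(m[140:240,270:360]); Q=onz('top',np.c_[xs+270,ys+140],28)-Jc; X=Q@Jx;Y=Q@Jy
for y in range(-78,86,8):
    k=(abs(Y-y)<2.5)&(X>-25)&(X<90); print(y,round(X[k].max(),1) if k.any() else None,end='; ')
print()
for x in range(-15,80,10):
    k=(abs(X-x)<2.5)&(Y<100)&(Y>-100); print(x,round(Y[k].max(),1),round(Y[k].min(),1),end='; ')
E
```

```text
[77.2 80.6]
[-26.   82.8]
[ 69.6 -74.9]
[-26.8 -76.6]
-78 72.2; -70 74.1; -62 73.1; -54 71.5; -46 73.4; -38 71.8; -30 73.7; -22 72.7; -14 74.0; -6 85.4; 2 86.6; 10 73.3; 18 72.3; 26 73.6; 34 72.6; 42 73.9; 50 72.9; 58 87.1; 66 84.9; 74 74.5; 82 None; 
-15 76.9 -80.4; -5 77.9 -79.5; 5 78.8 -81.4; 15 79.1 -81.1; 25 77.2 -80.1; 35 78.2 -82.7; 45 78.5 -81.7; 55 76.5 -62.4; 65 77.5 -73.8; 75 78.4 -75.1;
```

Emit:
{"api": "carry_out", "payload": {
  "commands": [
    {"dx": -0.004, "dy": 0, "dz": -0.0031, "rx": 0, "ry": 0, "rz": 0},
    {"dx": -0.006, "dy": 0, "dz": -0.0047, "rx": 0, "ry": 0, "rz": 0},
    {"dx": -0.01, "dy": 0, "dz": -0.0078, "rx": 0, "ry": 0, "rz": 0},
    {"dx": -0.012, "dy": 0, "dz": -0.0094, "rx": 0, "ry": 0, "rz": 0},
    {"dx": -0.012, "dy": 0, "dz": -0.0094, "rx": 0, "ry": 0, "rz": 0},
    {"dx": -0.012, "dy": 0, "dz": -0.0094, "rx": 0, "ry": 0, "rz": 0},
    {"dx": -0.012, "dy": 0, "dz": -0.0094, "rx": 0, "ry": 0, "rz": 0},
    {"dx": -0.012, "dy": 0, "dz": -0.0094, "rx": 0, "ry": 0, "rz": 0},
    {"dx": -0.012, "dy": 0, "dz": -0.0094, "rx": 0, "ry": 0, "rz": 0}
  ]
}}

```text
clock: 18.8
position: [556.5, -173.4, 130.1]
tcp_rot: [0.583, 0.744, 0.201, -0.257]
wrist_force: [-0.8, 0.8, 0.9]
grip_width: 14.0
finger_force: 30.0
```

Emit:
{"api": "carry_out", "payload": {
  "commands": [
    {"dx": 0.0148, "dy": 0, "dz": -0.019, "rx": 0, "ry": 0, "rz": 0},
    {"dx": 0.0148, "dy": 0, "dz": -0.019, "rx": 0, "ry": 0, "rz": 0},
    {"dx": 0.0148, "dy": 0, "dz": -0.019, "rx": 0, "ry": 0, "rz": 0},
    {"dx": 0.0148, "dy": 0, "dz": -0.019, "rx": 0, "ry": 0, "rz": 0},
    {"dx": 0.0148, "dy": 0, "dz": -0.019, "rx": 0, "ry": 0, "rz": 0},
    {"dx": 0.0148, "dy": 0, "dz": -0.019, "rx": 0, "ry": 0, "rz": 0},
    {"dx": 0.0148, "dy": 0, "dz": -0.019, "rx": 0, "ry": 0, "rz": 0},
    {"dx": 0.0148, "dy": 0, "dz": -0.019, "rx": 0, "ry": 0, "rz": 0},
    {"dx": 0.0148, "dy": 0, "dz": -0.019, "rx": 0, "ry": 0, "rz": 0},
    {"dx": 0.0148, "dy": 0, "dz": -0.019, "rx": 0, "ry": 0, "rz": 0},
    {"dx": 0.0148, "dy": 0, "dz": -0.019, "rx": 0, "ry": 0, "rz": 0},
    {"dx": 0.0148, "dy": 0, "dz": -0.019, "rx": 0, "ry": 0, "rz": 0}
  ]
}}

```text
clock: 20.0
position: [556.4, -173.1, 275.5]
tcp_rot: [0.583, 0.744, 0.201, -0.257]
wrist_force: [0.6, -1.1, -0.2]
grip_width: 13.8
finger_force: 30.0
```

```bash
python3 - <<'E'
from h import *
ball(); o=arm.observe();p=np.array(o['position']);Rr=R.from_quat(o['tcp_rot']); tip=p+Rr.apply([0,0,L])
print('pred tip',tip,proj('top',tip),proj('side',tip))
plan(tip0+(139.6+150)*u0,Rg,20)
for n in('top','side'):
    im=snap(n,f'pics/{n}7.png'); hsv=cv2.cvtColor(cv2.cvtColor(im,cv2.COLOR_RGB2BGR),cv2.COLOR_BGR2HSV)
    # centreline of stick: sample across the predicted axis
    for s in (15,35,55,75):
        c,c2=proj(n,[p+Rr.apply([0,0,L-s]),p+Rr.apply([0,0,L-s-10])]); d=(c2-c)/np.linalg.norm(c2-c); nn=np.array([-d[1],d[0]])
        off=np.arange(-8,8.1,.5); print(n,s,[tuple(int(v) for v in im[int(round(q[1])),int(round(q[0]))]) for q in (c+nn*k for k in off[::2])])
E
```

```text
t 20.00 ball jig [-89.4  61.  171.2] lean 38.1 F jig [-1.2 -0.4 -0.2] grip 13.8
pred tip [535.81688241 -89.50836255 165.64786017] [[355.84633111 201.8187281 ]] [[330.53125551 210.65176728]]
20 rows {'dx': np.float64(0.0316), 'dy': np.float64(-0.0225), 'dz': np.float64(0.0217)} {'rx': np.float64(-0.027), 'ry': np.float64(-0.0127), 'rz': np.float64(0.0431)} max mm/deg 22 2.4
top 15 [(143, 114, 87), (139, 110, 85), (140, 112, 84), (140, 113, 87), (143, 114, 88), (113, 87, 65), (108, 70, 45), (106, 70, 46), (108, 73, 47), (110, 73, 46), (124, 87, 61), (139, 112, 85), (143, 115, 89), (141, 113, 88), (138, 110, 85), (139, 110, 84), (142, 114, 88)]
top 35 [(161, 128, 100), (158, 126, 99), (156, 124, 96), (162, 129, 100), (156, 123, 96), (156, 123, 96), (131, 96, 69), (107, 70, 46), (107, 71, 45), (109, 73, 48), (103, 67, 43), (96, 70, 52), (167, 133, 104), (163, 130, 101), (163, 130, 100), (166, 133, 102), (165, 132, 102)]
top 55 [(116, 116, 117), (112, 115, 114), (117, 119, 119), (117, 119, 119), (113, 118, 118), (115, 114, 113), (115, 75, 47), (107, 71, 46), (108, 72, 46), (112, 74, 48), 
[... 788 characters left out ...]
76, 53, 36), (78, 55, 38), (80, 55, 40), (78, 54, 39), (70, 46, 32), (65, 44, 30), (123, 94, 72), (201, 160, 123), (207, 174, 147), (207, 174, 147), (224, 230, 240)]
side 55 [(161, 164, 161), (124, 122, 120), (141, 143, 140), (141, 143, 140), (93, 72, 58), (77, 52, 35), (77, 52, 35), (78, 53, 38), (77, 54, 39), (76, 55, 39), (75, 53, 37), (78, 56, 41), (130, 101, 77), (203, 164, 128), (198, 159, 123), (194, 156, 124), (177, 165, 166)]
side 75 [(53, 31, 27), (50, 29, 27), (50, 29, 27), (49, 25, 24), (78, 52, 37), (83, 59, 43), (83, 59, 43), (79, 55, 39), (80, 57, 39), (77, 54, 37), (72, 49, 33), (93, 68, 50), (180, 143, 111), (208, 168, 133), (195, 157, 124), (189, 153, 119), (199, 160, 126)]
```

```bash
cat >> h.py <<'E'
b=np.radians(20);u1=-np.sin(b)*Hx+np.cos(b)*np.array([0,0,1.]);tip1=Hc+15*Hx+[0,0,10]-7*u1;Ri=rot(-u1,-Hy)
def tipH():
    o=arm.observe();Rr=R.from_quat(o['tcp_rot']);c=np.array(o['position'])+Rr.apply([0,0,L-7])-Hc;ax=-Rr.as_matrix()[:,2]
    print('t %.2f ball holder %s axis %s F %s'%(o['clock'],np.round([c@Hx,c@Hy,c[2]],1),np.round([ax@Hx,ax@Hy,ax[2]],3),np.round(o['wrist_force'],1)))
E
python3 - <<'E'
from h import *
plan(tip1+(L+140)*u1,Ri,20)
o=arm.observe();
E
```

```text
20 rows {'dx': np.float64(0.0347), 'dy': np.float64(-0.0216), 'dz': np.float64(0.0213)} {'rx': np.float64(-0.0246), 'ry': np.float64(-0.0189), 'rz': np.float64(0.0447)} max mm/deg 23 2.4
```

Emit:
{"api": "carry_out", "payload": {
  "commands": [
    {"dx": 0.0347, "dy": -0.0216, "dz": 0.0213, "rx": -0.0246, "ry": -0.0189, "rz": 0.0447},
    {"dx": 0.0347, "dy": -0.0216, "dz": 0.0213, "rx": -0.0246, "ry": -0.0189, "rz": 0.0447},
    {"dx": 0.0347, "dy": -0.0216, "dz": 0.0213, "rx": -0.0246, "ry": -0.0189, "rz": 0.0447},
    {"dx": 0.0347, "dy": -0.0216, "dz": 0.0213, "rx": -0.0246, "ry": -0.0189, "rz": 0.0447},
    {"dx": 0.0347, "dy": -0.0216, "dz": 0.0213, "rx": -0.0246, "ry": -0.0189, "rz": 0.0447},
    {"dx": 0.0347, "dy": -0.0216, "dz": 0.0213, "rx": -0.0246, "ry": -0.0189, "rz": 0.0447},
    {"dx": 0.0347, "dy": -0.0216, "dz": 0.0213, "rx": -0.0246, "ry": -0.0189, "rz": 0.0447},
    {"dx": 0.0347, "dy": -0.0216, "dz": 0.0213, "rx": -0.0246, "ry": -0.0189, "rz": 0.0447},
    {"dx": 0.0347, "dy": -0.0216, "dz": 0.0213, "rx": -0.0246, "ry": -0.0189, "rz": 0.0447},
    {"dx": 0.0347, "dy": -0.0216, "dz": 0.0213, "rx": -0.0246, "ry": -0.0189, "rz": 0.0447}
  ]
}}

```text
clock: 21.1
position: [436.2, 22.4, 285.6]
tcp_rot: [0.74, 0.624, 0.18, -0.175]
wrist_force: [0.8, 0.5, -0.4]
grip_width: 13.9
finger_force: 30.0
```

```bash
python3 - <<'E'
from h import *
ball();plan(tip1+(L+140)*u1,Ri,11)
E
```

```text
t 21.10 ball jig [108.2 109.5 169.7] lean 29.1 F jig [ 0.3 -0.9 -0.4] grip 13.9
11 rows {'dx': np.float64(0.0315), 'dy': np.float64(-0.0194), 'dz': np.float64(0.019)} {'rx': np.float64(-0.0227), 'ry': np.float64(-0.0172), 'rz': np.float64(0.0402)} max mm/deg 21 2.2
```

Emit:
{"api": "carry_out", "payload": {
  "commands": [
    {"dx": 0.0315, "dy": -0.0194, "dz": 0.019, "rx": -0.0227, "ry": -0.0172, "rz": 0.0402},
    {"dx": 0.0315, "dy": -0.0194, "dz": 0.019, "rx": -0.0227, "ry": -0.0172, "rz": 0.0402},
    {"dx": 0.0315, "dy": -0.0194, "dz": 0.019, "rx": -0.0227, "ry": -0.0172, "rz": 0.0402},
    {"dx": 0.0315, "dy": -0.0194, "dz": 0.019, "rx": -0.0227, "ry": -0.0172, "rz": 0.0402},
    {"dx": 0.0315, "dy": -0.0194, "dz": 0.019, "rx": -0.0227, "ry": -0.0172, "rz": 0.0402},
    {"dx": 0.0315, "dy": -0.0194, "dz": 0.019, "rx": -0.0227, "ry": -0.0172, "rz": 0.0402},
    {"dx": 0.0315, "dy": -0.0194, "dz": 0.019, "rx": -0.0227, "ry": -0.0172, "rz": 0.0402},
    {"dx": 0.0315, "dy": -0.0194, "dz": 0.019, "rx": -0.0227, "ry": -0.0172, "rz": 0.0402},
    {"dx": 0.0315, "dy": -0.0194, "dz": 0.019, "rx": -0.0227, "ry": -0.0172, "rz": 0.0402},
    {"dx": 0.0315, "dy": -0.0194, "dz": 0.019, "rx": -0.0227, "ry": -0.0172, "rz": 0.0402},
    {"dx": 0.0315, "dy": -0.0194, "dz": 0.019, "rx": -0.0227, "ry": -0.0172, "rz": 0.0402},
    {"dx": 0, "dy": 0, "dz": 0, "rx": 0, "ry": 0, "rz": 0}
  ]
}}

```text
clock: 22.3
position: [402.0, 247.1, 266.1]
tcp_rot: [0.86, 0.48, 0.152, -0.085]
wrist_force: [0.3, 0.7, -1.2]
grip_width: 13.6
finger_force: 30.0
```

```bash
python3 - <<'E'
from h import *
tipH();plan(tip1+(L+135)*u1,Ri,2);plan(tip1+(L+20)*u1,Ri,10)
E
```

```text
t 22.30 ball holder [-31.9   0.9 141.5] axis [-0.342 -0.002  0.94 ] F [ 0.3  0.7 -1.2]
2 rows {'dx': np.float64(-0.0008), 'dy': np.float64(0.0007), 'dz': np.float64(0.0047)} {'rx': np.float64(-0.001), 'ry': np.float64(-0.0002), 'rz': np.float64(0.003)} max mm/deg 2 0.1
10 rows {'dx': np.float64(-0.0002), 'dy': np.float64(0.0002), 'dz': np.float64(0.0239)} {'rx': np.float64(-0.0002), 'ry': np.float64(-0.0), 'rz': np.float64(0.0006)} max mm/deg 12 0.0
```

Emit:
{"api": "carry_out", "payload": {
  "commands": [
    {"dx": -0.0002, "dy": 0.0002, "dz": 0.024, "rx": 0, "ry": 0, "rz": 0},
    {"dx": -0.0002, "dy": 0.0002, "dz": 0.024, "rx": 0, "ry": 0, "rz": 0},
    {"dx": -0.0002, "dy": 0.0002, "dz": 0.024, "rx": 0, "ry": 0, "rz": 0},
    {"dx": -0.0002, "dy": 0.0002, "dz": 0.024, "rx": 0, "ry": 0, "rz": 0},
    {"dx": -0.0002, "dy": 0.0002, "dz": 0.024, "rx": 0, "ry": 0, "rz": 0},
    {"dx": 0, "dy": 0, "dz": 0, "rx": 0, "ry": 0, "rz": 0}
  ]
}}

```text
clock: 22.9
position: [413.2, 261.9, 208.0]
tcp_rot: [0.861, 0.479, 0.151, -0.085]
wrist_force: [0.6, 0.1, -0.4]
grip_width: 13.9
finger_force: 30.0
```

Emit:
{"api": "carry_out", "payload": {
  "commands": [
    {"dx": -0.0002, "dy": 0.0002, "dz": 0.024, "rx": 0, "ry": 0, "rz": 0},
    {"dx": -0.0002, "dy": 0.0002, "dz": 0.024, "rx": 0, "ry": 0, "rz": 0},
    {"dx": -0.0002, "dy": 0.0002, "dz": 0.024, "rx": 0, "ry": 0, "rz": 0},
    {"dx": -0.0002, "dy": 0.0002, "dz": 0.024, "rx": 0, "ry": 0, "rz": 0},
    {"dx": -0.0002, "dy": 0.0002, "dz": 0.024, "rx": 0, "ry": 0, "rz": 0},
    {"dx": 0, "dy": 0, "dz": 0.012, "rx": 0, "ry": 0, "rz": 0},
    {"dx": 0, "dy": 0, "dz": 0.01, "rx": 0, "ry": 0, "rz": 0},
    {"dx": 0, "dy": 0, "dz": 0, "rx": 0, "ry": 0, "rz": 0}
  ]
}}

```text
clock: 23.7
position: [426.7, 282.3, 142.5]
tcp_rot: [0.86, 0.479, 0.152, -0.084]
wrist_force: [-0.3, 0.3, -0.4]
grip_width: 13.7
finger_force: 30.0
```

```bash
python3 - <<'E'
from h import *
tipH()
E
```

```text
t 23.70 ball holder [10.9 -1.5 17.9] axis [-0.342 -0.001  0.94 ] F [-0.3  0.3 -0.4]
```

Emit:
{"api": "carry_out", "payload": {
  "commands": [
    {"dx": 0, "dy": 0, "dz": 0.005, "rx": 0, "ry": 0, "rz": 0},
    {"dx": 0, "dy": 0, "dz": 0.005, "rx": 0, "ry": 0, "rz": 0},
    {"dx": 0, "dy": 0, "dz": 0.003, "rx": 0, "ry": 0, "rz": 0},
    {"dx": 0, "dy": 0, "dz": 0, "rx": 0, "ry": 0, "rz": 0},
    {"dx": 0, "dy": 0, "dz": 0, "rx": 0, "ry": 0, "rz": 0}
  ]
}}

```text
clock: 24.2
position: [428.1, 284.1, 137.1]
tcp_rot: [0.86, 0.479, 0.152, -0.084]
wrist_force: [-0.5, -0.0, -1.5]
grip_width: 14.0
finger_force: 30.0
```

Emit:
{"api": "carry_out", "payload": {
  "commands": [
    {"dx": 0, "dy": 0, "dz": 0.002, "rx": 0, "ry": 0, "rz": 0},
    {"dx": 0, "dy": 0, "dz": 0, "rx": 0, "ry": 0, "rz": 0},
    {"dx": 0, "dy": 0, "dz": 0, "rx": 0, "ry": 0, "rz": 0}
  ]
}}

```text
clock: 24.5
position: [428.2, 284.4, 136.1]
tcp_rot: [0.86, 0.479, 0.152, -0.084]
wrist_force: [-0.5, 0.2, 0.6]
grip_width: 13.7
finger_force: 30.0
```

Emit:
{"api": "carry_out", "payload": {
  "commands": [
    {"dx": 0, "dy": 0, "dz": 0.002, "rx": 0, "ry": 0, "rz": 0},
    {"dx": 0, "dy": 0, "dz": 0, "rx": 0, "ry": 0, "rz": 0},
    {"dx": 0, "dy": 0, "dz": 0, "rx": 0, "ry": 0, "rz": 0}
  ]
}}

```text
clock: 24.8
position: [428.4, 284.7, 135.1]
tcp_rot: [0.86, 0.479, 0.152, -0.084]
wrist_force: [0.3, -0.2, 0.2]
grip_width: 13.9
finger_force: 30.0
```

```bash
python3 - <<'E'
from h import *
tipH()
E
```

```text
t 24.80 ball holder [14.  -1.9 10.6] axis [-0.343 -0.     0.939] F [ 0.3 -0.2  0.2]
```

Emit:
{"api": "carry_out", "payload": {
  "commands": [
    {"dx": 0, "dy": 0, "dz": 0.002, "rx": 0, "ry": 0, "rz": 0},
    {"dx": 0, "dy": 0, "dz": 0, "rx": 0, "ry": 0, "rz": 0},
    {"dx": 0, "dy": 0, "dz": 0, "rx": 0, "ry": 0, "rz": 0}
  ]
}}

```text
clock: 25.1
position: [428.6, 284.9, 134.7]
tcp_rot: [0.86, 0.479, 0.152, -0.084]
wrist_force: [-3.1, -4.1, 8.8]
grip_width: 13.8
finger_force: 30.0
```

Emit:
{"api": "carry_out", "payload": {
  "commands": [
    {"dx": 0, "dy": 0, "dz": 0.0014, "rx": 0, "ry": 0, "rz": 0},
    {"dx": 0, "dy": 0, "dz": 0, "rx": 0, "ry": 0, "rz": 0},
    {"dx": 0, "dy": 0, "dz": 0, "rx": 0, "ry": 0, "rz": 0}
  ]
}}

```text
clock: 25.4
position: [428.7, 285.1, 134.5]
tcp_rot: [0.86, 0.479, 0.153, -0.085]
wrist_force: [-5.2, -6.7, 16.2]
grip_width: 14.0
finger_force: 30.0
```

```bash
python3 - <<'E'
from h import *
tipH()
E
```

```text
t 25.40 ball holder [14.6 -1.9 10. ] axis [-0.344 -0.     0.939] F [-5.2 -6.7 16.2]
```

Emit:
{"api": "carry_out", "payload": {
  "commands": [
    {"dx": 0, "dy": 0, "dz": -0.0024, "rx": 0, "ry": 0, "rz": 0},
    {"dx": 0, "dy": 0, "dz": 0, "rx": 0, "ry": 0, "rz": 0},
    {"dx": 0, "dy": 0, "dz": 0, "rx": 0, "ry": 0, "rz": 0}
  ]
}}

```text
clock: 25.7
position: [428.7, 284.9, 134.8]
tcp_rot: [0.86, 0.479, 0.153, -0.084]
wrist_force: [-0.5, -1.6, 4.6]
grip_width: 14.1
finger_force: 30.0
```

Emit:
{"api": "carry_out", "payload": {
  "commands": [
    {"dx": 0, "dy": 0, "dz": 0, "rx": 0, "ry": 0, "rz": 0},
    {"dx": 0, "dy": 0, "dz": 0, "rx": 0, "ry": 0, "rz": 0},
    {"dx": 0, "dy": 0, "dz": 0, "rx": 0, "ry": 0, "rz": 0},
    {"dx": 0, "dy": 0, "dz": 0, "rx": 0, "ry": 0, "rz": 0},
    {"dx": 0, "dy": 0, "dz": 0, "rx": 0, "ry": 0, "rz": 0},
    {"dx": 0, "dy": 0, "dz": 0, "rx": 0, "ry": 0, "rz": 0},
    {"dx": 0, "dy": 0, "dz": 0, "rx": 0, "ry": 0, "rz": 0},
    {"dx": 0, "dy": 0, "dz": 0, "rx": 0, "ry": 0, "rz": 0},
    {"dx": 0, "dy": 0, "dz": 0, "rx": 0, "ry": 0, "rz": 0},
    {"dx": 0, "dy": 0, "dz": 0, "rx": 0, "ry": 0, "rz": 0},
    {"dx": 0, "dy": 0, "dz": 0, "rx": 0, "ry": 0, "rz": 0}
  ],
  "hand": 1
}}

```text
clock: 26.8
position: [428.5, 284.8, 134.7]
tcp_rot: [0.86, 0.479, 0.152, -0.084]
wrist_force: [-0.2, 0.4, -0.1]
grip_width: 87.3
finger_force: 0.0
```

Emit:
{"api": "carry_out", "payload": {
  "commands": [
    {"dx": 0, "dy": 0, "dz": -0.015, "rx": 0, "ry": 0, "rz": 0},
    {"dx": 0, "dy": 0, "dz": -0.025, "rx": 0, "ry": 0, "rz": 0},
    {"dx": 0, "dy": 0, "dz": -0.025, "rx": 0, "ry": 0, "rz": 0},
    {"dx": 0, "dy": 0, "dz": -0.025, "rx": 0, "ry": 0, "rz": 0},
    {"dx": 0, "dy": 0, "dz": -0.025, "rx": 0, "ry": 0, "rz": 0},
    {"dx": 0, "dy": 0, "dz": -0.025, "rx": 0, "ry": 0, "rz": 0},
    {"dx": 0, "dy": 0, "dz": -0.025, "rx": 0, "ry": 0, "rz": 0},
    {"dx": 0, "dy": 0, "dz": -0.025, "rx": 0, "ry": 0, "rz": 0},
    {"dx": 0, "dy": 0, "dz": -0.025, "rx": 0, "ry": 0, "rz": 0},
    {"dx": 0, "dy": 0, "dz": -0.025, "rx": 0, "ry": 0, "rz": 0},
    {"dx": 0, "dy": 0, "dz": -0.025, "rx": 0, "ry": 0, "rz": 0},
    {"dx": 0, "dy": 0, "dz": 0, "rx": 0, "ry": 0, "rz": 0}
  ]
}}

```text
clock: 28.0
position: [405.1, 246.1, 261.1]
tcp_rot: [0.86, 0.479, 0.154, -0.084]
wrist_force: [0.9, 0.1, 0.9]
grip_width: 87.9
finger_force: 0.0
```

```bash
python3 - <<'E'
from h import *
tipH(); snap('side','pics/s8.png'); snap('top','pics/t8.png')
z=lambda f,x,y,w,h:cv2.resize(cv2.imread(f)[y:y+h,x:x+w],(395,300),interpolation=2)
cv2.imwrite('pics/c8.png',np.vstack([np.hstack([z('pics/s8.png',235,120,80,61),z('pics/t8.png',180,205,80,61)]),np.hstack([z('pics/s8.png',250,190,170,130),z('pics/t8.png',265,130,150,115)])]))
E
```

```text
t 28.00 ball holder [-30.8  -2.6 136.6] axis [-0.345  0.002  0.939] F [0.9 0.1 0.9]
```

View pics/c8.png

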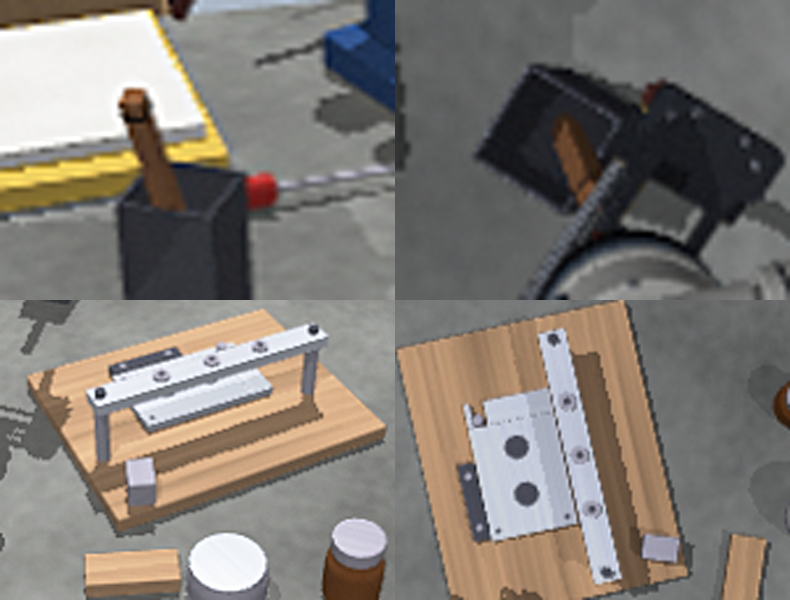

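The stick leans in its holder with the hand clear of it. The plate lies along the fence with the peg in its slot, and the bystanders are where they were. I'm handing in.

```bash
python3 -c "
from workcell import arm
print(arm.close_job())"
```

```text
the job is handed in; nothing more can be done
None
```

The job is handed in at about 28 s: the plate lies along the fence with its slotted corner on the peg, the stick is back in its holder nose down on the floor, and nothing else visibly moved. The judge's verdict was not shown.

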